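# Load the ball tosser and key in its start sequence

## Task

Load and start the pop-up ball tosser: set the smaller of the two red balls in the tosser's cup without dropping it and let go of it. Then press the three keys of the panel fully down, one at a time and letting each come back up: first the long bar, then the round key, then the square key. Press no key before the ball is in and none out of turn, and leave the larger ball, the two bails and the bottle where they are.

Things in the scene. Friction and masses are not known exactly. Their poses are not given: they have to be found in the camera images.
- ball_small_center (a point): centre of the smaller scuffed red ball, 60 mm diameter, about 0.12 kg, with a fine pale seam; it rests in one of the two dishes of the rack (either one), its centre 20 mm above that dish's rim. Its axes mean nothing
- ball_large_center (a point): centre of the larger scuffed red ball, 74 mm diameter, in the rack's other dish, its centre 30 mm above the rim; to be left alone
- rack: fixed wooden board 250 x 90 x 12 mm with two grey dishes (51 mm outer diameter, rim 34 mm above the table, inner rim radius 22 mm) at +62.5 and -62.5 mm along its x axis; origin under its centre on the table, x along the row. A ball can be gripped across the row (along the rack's y), with nothing beside it there
- tosser: fixed pop-up ball tosser: a round faded-plastic base, 124 mm diameter and 48 mm high, with a short metal plunger carrying a grey concave cup (51 mm outer diameter); origin under its centre on the table, z up
- cup_rim (a point): centre of the tosser cup's open mouth at rim height, 90 mm above the table; inner rim radius 22 mm, the rim 3.5 mm thick. A ball set in it centres itself
- cup_seat (a point): where the centre of the small ball is when seated in the cup: on the cup's axis, 20.4 mm above the rim, 110.4 mm above the table
- panel: fixed key panel, a faded-plastic slab 140 mm (its x) by 310 mm (its y) by 45 mm high, carrying three pale key modules (115 x 90 x 20 mm) in a row along its y, 95 mm apart, in any order, each with one dark spring key and a metal telltale pin; origin under the slab's centre on the table
- bar_key_top (a point): centre of the top face of the long bar key, 34 mm (its x) by 82 mm (its y); top face level, 18 mm above its module, 83 mm above the table when up. Axes as the panel's
- round_key_top (a point): centre of the top face of the round key, 64 mm diameter, same heights
- square_key_top (a point): centre of the top face of the square key, 60 x 60 mm, same heights
- bar_key (a joint): how far the bar key is pressed straight down, m: 0 up, 0.010 at the stop. The spring pushes back with 1 N at the top and about 4 to 5 N at the stop; a press counts from 0.007
- round_key (a joint): the same for the round key
- square_key (a joint): the same for the square key
- bar_pin (a joint): how far the bar key's telltale pin is sunk, m: 0 standing, 0.007 to 0.010 after a full press; it goes down with its key and stays sunk when the key springs back. Pin: 12 mm diameter, 55 mm from its key's centre along the panel's +x, standing 12 mm above the module (its tip 6 mm lower than the key's top)
- round_pin (a joint): the same for the round key's pin
- square_pin (a joint): the same for the square key's pin
- bail0: small turned wooden bail lying on the table, 110 mm long (its x), 20 mm thick; leave alone. Origin under its middle
- bail1: the other wooden bail, the same
- bottle: upright aluminium bottle with a black cap, 70 mm diameter, 210 mm high; leave alone. Origin under its centre
Mind the look-alikes: they are no part of the job. What is shaped like the part that bears ball_small_center but blue or purple is not meant. What is shaped like the tosser but yellow is not meant.

How it is judged (in metres and radians):
On the way, in this order (a step that is already met when the one before it is completed fails the run):
1. the small ball sits in the tosser's cup, let go (distance between ball_small_center and cup_seat below 0.007 m and contact force between the fingers and ball_small below 0.05 N and linear speed of ball_small below 0.05 m/s), for 0.2 s.
2. the long bar key is pressed down (value of joint bar_key above 0.007 m), for 0.05 s.
3. the bar key is up again and the round key is pressed down (value of joint round_key above 0.007 m and value of joint bar_key below 0.003 m), for 0.05 s.
4. the round key is up again and the square key is pressed down (value of joint square_key above 0.007 m and value of joint round_key below 0.003 m), for 0.05 s.
At the end, for the whole second after the job is handed in: the small ball rests in the tosser's cup, its centre within 7 mm of the seat; all three keys are up again (within 3 mm) and all three telltale pins are sunk more than 5 mm (distance between ball_small_center and cup_seat below 0.007 m and linear speed of ball_small below 0.05 m/s and value of joint each of bar_key, round_key, square_key below 0.003 m and value of joint each of bar_pin, round_pin, square_pin above 0.005 m); the robot touches nothing.
It fails at once if a key pressed (over 4 mm) while the small ball is not in the cup (over 12 mm from its seat) (distance between ball_small_center and cup_seat above 0.012 m and value of joint any of bar_key, round_key, square_key above 0.004 m).
It fails at once if a key pressed out of turn (over 4 mm): one while the pin of the key before it still stands, or an earlier one after the pin of the next has sunk ((value of joint round_key above 0.004 m and value of joint bar_pin below 0.004 m) or (value of joint square_key above 0.004 m and value of joint round_pin below 0.004 m) or value of joint each of bar_key, round_pin above 0.004 m or value of joint each of round_key, square_pin above 0.004 m).
It fails at once if two keys down at once (over 4 mm each) (value of joint each of bar_key, round_key above 0.004 m or value of joint each of bar_key, square_key above 0.004 m or value of joint each of round_key, square_key above 0.004 m).
It fails at once if the small ball dropped: faster than 0.6 m/s while the fingers do not touch it (contact force between the fingers and ball_small below 0.01 N and linear speed of ball_small above 0.6 m/s).
It fails at once if the larger ball, a bail or the bottle moved more than 30 mm, or the bottle tipped over 0.3 rad (distance of any of ball_large_center, bail0, bail1, bottle from where it was at the start of the episode above 0.03 m or angle between bottle's own z axis and vertical above 0.3 rad).
It also fails if it takes over 54 s, if anything falls off the work surface, if the arm or the gripper's body presses on something with over 40 N, if the wrist force passes 120 N, or if a joint passes its speed limit or range.

## Robot

A 7-joint arm with a two-finger parallel gripper is mounted at the origin on the work surface. World frame = base frame: x ahead of the robot, y to its left, z up, the work surface at z = 0. Lengths are in m, angles in degrees, forces in N, time in s.
With the tool pointing down it reaches from about 0.4 to 0.925 m from the base axis. Payload 4.1 kg.
Tool frame: the origin (TCP) lies at the very end of the fingers, on their centre line; the grasp point (between the pads) lies 19 mm behind it; z points along the fingers, y is the direction in which the jaws open and shut (so a half turn about z gives the same grasp; the last joint's range is limited). The gripper opens to 85 mm and grips with 20 to 120 N. Pads are 22 mm wide; open, the fingers measure 114 mm over their backs; the gripper's body (76 mm by 85 mm) begins 54 mm behind the grasp point. The pads swing forward as they close: fully open they stand 13 mm farther back than shut.
Start: joints at [65.604, 22.827, 2.584, 88.041, -1.071, 69.15, -2.905], TCP at [0.209, -0.616, 0.211] pointing down, gripper open.
Joint ranges: [-161.44, 161.44], [-28.35, 127.94], [-78.24, 83.42], [0, 140.83], [-78.03, 258.03], [13.02, 114.36], [-168.23, 168.23]. Speed limits (degrees/s): [147.25, 147.25, 180, 180, 180, 180, 180].

## Interface

Orientations are given as a 3x3 rotation matrix whose columns are the frame's x, y, z axes.
In Python, from station import get_obs, snapshot, finish_job, spot_in, masks_of gives the robot as it stands.
- The arm moves only by the shell command python3 -m pendant 'ROWS' [FORCE]. ROWS is JSON, a list of rows, each an object with "claw": the finger opening in mm, from 0 to 85.4; "slide": the shift along the tool's x, y, z in mm, a list of three; "twist": the turn about the tool's z in rad. In form: [{"claw": claw, "slide": [tx, ty, tz], "twist": twist}, ...]. A call has 1 to 5 rows; each row is the pose to reach, as a shift and turn from the pose commanded when the call began, along the tool's axes at that moment; what a row does not reach only later rows make up. A row lasts 1/12 s, in which the tool goes at most 41.7 mm and 7.16 degrees, less where a joint would pass 70% of its speed; a pose out of reach is approached as far as the arm can. A call with a gripper value outside its range is refused whole. The fingers move at their own pace and stop on an object; FORCE is the grip in N (left out, the last holds). Time passes only in rows, so rows that repeat a pose let the fingers close. It gives the time, the measured TCP pose, the force and the opening at its end, in the units of the state.
- get_obs(): the state, without advancing time (a new reading comes with each control period).
- snapshot(name): name is "side" or "top" or "wrist"; returns a dict with "img" (420x560x3 uint8, red, green, blue), "intrinsics" (3x3 intrinsics, pixels), "pose" (4x4, takes a point from camera to world coordinates); the wrist camera has in their place "T_tool_cam" (4x4, takes a point from camera to tool coordinates, whose origin is the TCP and whose axes are the flange's). Camera axes: x right, y up, looking along -z (the intrinsics and any distortion apply to the point x, -y, -z); pixel columns grow to the right and rows downward; lengths in m; the calibration is good to about 2 mm. The wrist camera is an equidistant fisheye: a pixel r from the principal point sees the ray r / f radians off the axis. A picture is of the moment at which its call begins: read the wrist's pose just before it. There is no depth.
- finish_job(): hands the job in, once; it reports no verdict.
Trained networks look in the newest picture that a camera, given by its name, has taken for a name from the list of things; names that differ only in an ending like _2 or _b are one class to them, and where a whole thing is asked for, a point or a joint stands for the part that bears it (a point fixed in the world has none). Each returns a list of dicts, best first, with "conf" (0 to 1); they miss things now and then, are a little off and sometimes report something else, mostly with a low value. They report only what shows in the picture. A call takes as long as a camera call. They do not tell look-alikes from the thing itself.
- spot_in(camera, name): "position" ([column, row] as shares, 0 to 1, of the picture: columns of its width, rows of its height, amid what is visible of it).
- masks_of(camera, name): "mask" (420x560 bool, what is visible of it) and "position" ([column, row] as shares, 0 to 1, of the picture: columns of its width, rows of its height, amid what is visible of it).
The state is a dict: "time_s": time; "joint_positions": joint angles; "joint_vel": joint speeds; "tau": joint torques, N m; "eef_pos": TCP position; "orientation": TCP orientation; "contact_force": force on the tool from outside, world axes, zero at the start; "wrist_torque": the same for the moment, N m; "finger_gap": finger opening in m.
Only numpy, scipy, OpenCV 4.12 (cv2) and the standard library are available. Lean on these libraries where they do the work, as an engineer would, in place of code of your own. Each camera call takes 0.05 s, during which the arm holds its last target.

## Working session

There is one attempt and no reset: what is moved stays moved. The work goes in short steps, Python scripts to look and compute and a shell command to move; the robot and the scene stay as the last step left them, time stands still between calls to the robot, and variables do not carry over. Pictures are saved under pics/ and viewed, and the job is handed in when it is done.

```bash
ls; mkdir -p pics
python3 - <<'E'
from station import *
import cv2,json
o=get_obs(); print(o)
for n in ["side","top","wrist"]:
    s=snapshot(n); cv2.imwrite(f"pics/{n}0.png",s["img"][:,:,::-1])
    print(n,{k:v.tolist() if hasattr(v,'tolist') else v for k,v in s.items() if k!="img"})
    for t in ["ball_small_center","ball_large_center","rack","tosser","panel","bar_key_top","round_key_top","square_key_top","bail0","bottle"]:
        try: print(t,[(round(d["conf"],2),[round(d["position"][0]*560),round(d["position"][1]*420)]) for d in spot_in(n,t)[:4]])
        except Exception as e: print(t,e)
E
```

```text
pics
{'time_s': 0.0, 'joint_positions': array([65.60374018, 22.87368216,  2.58141724, 88.11488459, -1.07042074,
       69.14921105, -2.90600845]), 'joint_vel': array([ 0.11329318, -0.05908211, -0.04222674,  0.05712583,  0.01725085,
       -0.00096278, -0.08521731]), 'tau': array([-9.56683402e-05, -4.75117099e+01,  1.36494722e+00, -2.54217482e+01,
        1.15907026e-02,  9.43750347e-03, -3.66585226e-06]), 'eef_pos': array([ 0.20843872, -0.61495832,  0.20983852]), 'orientation': array([[ 9.47050296e-01,  3.21084280e-01, -7.88599223e-04],
       [ 3.21085207e-01, -9.47048561e-01,  1.81992771e-03],
       [-1.62491580e-04, -1.97677063e-03, -9.99998033e-01]]), 'contact_force': array([-0.30969921,  0.12569558,  0.15225963]), 'wrist_torque': array([-0.02156531,  0.01785478,  0.02576006]), 'finger_gap': 0.08549552329756495}
side {'intrinsics': [[406.97179696942595, 0.0, 282.7115328249786], [0.0, 406.97179696942595, 217.73256311231094], [0.0, 0.0, 1.0]], 'pose': [[0.9331998630208835, 0.28516382833793635, -0.21867694589383685, 0.38198979736869754], [-0.3591523640675722, 0.7195332654573567, -0
[... 1303 characters left out ...]
 265]), (0.27, [386, 130])]
bail0 [(0.78, [252, 300]), (0.55, [277, 300])]
bottle [(0.95, [387, 130]), (0.19, [404, 266])]
wrist {'intrinsics': [[325.19226210127806, 0.0, 277.595698441941], [0.0, 325.19226210127806, 205.5220484979083], [0.0, 0.0, 1.0]], 'T_tool_cam': [[0.00029983292749548817, 0.9532106196577451, 0.30230683861254215, 0.07887551553601786], [0.9999997799261345, -0.00010689341479694243, -0.0006547682621495479, -0.0011097346970897481], [-0.0005918174506000475, 0.302306968403793, -0.9532104419311667, -0.16265182787979574], [0.0, 0.0, 0.0, 1.0]]}
ball_small_center []
ball_large_center []
rack []
tosser []
panel []
bar_key_top []
round_key_top []
square_key_top []
bail0 []
bottle []
```

View pics/top0.png

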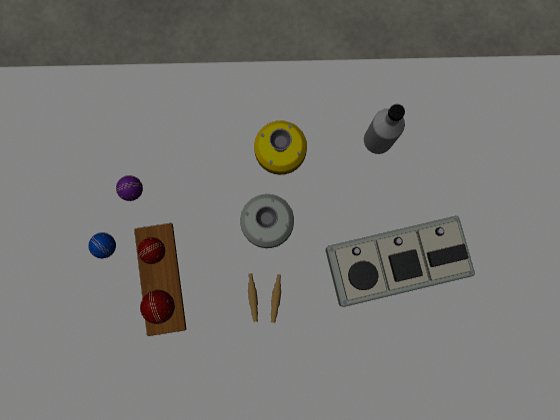

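View pics/side0.png

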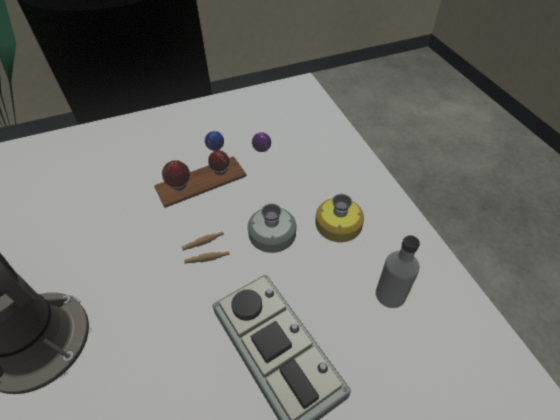

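The top view shows the small red ball at (152,250), the large one at (157,306) and the white tosser at (267,221). On the panel the keys run round (363,275), square (405,265) and bar (447,256). The look-alikes are the blue and purple balls and the yellow tosser.

```bash
cat > h.py <<'E'
import numpy as np, cv2
from station import *
def ray(s,uv):
    K=s["intrinsics"];T=s["pose"]
    d=np.array([(uv[0]-K[0,2])/K[0,0],-(uv[1]-K[1,2])/K[1,1],-1.0])
    return T[:3,3],T[:3,:3]@d
def atz(s,uv,z):
    p,d=ray(s,uv); return p+d*(z-p[2])/d[2]
def proj(s,P):
    K=s["intrinsics"];T=s["pose"]; c=np.linalg.inv(T)@np.append(P,1)
    return np.array([K[0,0]*c[0]/-c[2]+K[0,2],K[1,1]*c[1]/c[2]+K[1,2]]) if 0 else np.array([K[0,0]*c[0]/-c[2]+K[0,2], -K[1,1]*c[1]/-c[2]+K[1,2]])
E
python3 - <<'E'
from h import *
np.set_printoptions(precision=4,suppress=True)
S={}
for n in ["top","side"]:
    s=S[n]=snapshot(n); 
    for t,z in [("ball_small_center",.054),("ball_large_center",.064),("tosser",.09),("bar_key_top",.083),("round_key_top",.083),("square_key_top",.083),("bail0",.01),("bottle",.1),("rack",.012),("panel",.045)]:
        for d in masks_of(n,t)[:3]:
            if d["conf"]<.3: continue
            m=d["mask"]; ys,xs=np.nonzero(m); c=(xs.mean(),ys.mean())
            (rx,ry),(w,h),a=cv2.minAreaRect(np.c_[xs,ys].astype(np.float32))
            col=s["img"][m].mean(0).astype(int)
            print(n,t,round(d["conf"],2),len(xs),np.round(c,1),"rect",np.round([rx,ry,w,h,a],1),atz(s,c,z)[:2],col)
    im=s["img"]; 
t=S["top"]["img"]
cv2.imwrite("pics/c1.png",cv2.convertScaleAbs(cv2.resize(t[200:320,310:490][:,:,::-1],None,fx=4,fy=4,interpolation=cv2.INTER_CUBIC),alpha=1.5))
cv2.imwrite("pics/c2.png",cv2.convertScaleAbs(cv2.resize(t[180:350,120:320][:,:,::-1],None,fx=3.5,fy=3.5,interpolation=cv2.INTER_CUBIC),alpha=1.5))
cv2.imwrite("pics/c3.png",cv2.convertScaleAbs(cv2.resize(S["side"]["img"][130:280,150:380][:,:,::-1],None,fx=3.4,fy=3.4,interpolation=cv2.INTER_CUBIC),alpha=1.5))
E
```

```text
top ball_small_center 0.96 550 [101.5 245. ] rect [101.5 245.5  25.5  25.5  45. ] [0.5232 0.4579] [17 36 76]
top ball_small_center 0.91 596 [150.7 249.8] rect [150.5 250.   26.   27.   90. ] [0.5106 0.3471] [58 14 10]
top ball_small_center 0.72 620 [446.6 255.1] rect [446.9 255.2  16.4  39.6  76.6] [ 0.4874 -0.3114] [30 31 30]
top ball_large_center 0.79 926 [157.1 305.9] rect [157. 306.  32.  34.  90.] [0.3869 0.3288] [58 12  9]
top ball_large_center 0.67 673 [362.5 274.8] rect [362. 275.  28.  28.  90.] [ 0.4468 -0.1219] [31 32 31]
top tosser 0.89 2264 [280.2 146.9] rect [279.8 146.6  52.8  52.8  63.4] [0.7314 0.0537] [104  94  14]
top tosser 0.81 2239 [266.4 220.1] rect [266.5 220.5  52.3  52.3  45. ] [0.5682 0.0866] [86 89 85]
top bar_key_top 0.81 645 [447.9 254.6] rect [447.5 254.7  16.9  40.3  74.7] [ 0.487 -0.305] [32 33 32]
top round_key_top 0.69 635 [362.3 274.8] rect [362. 275.  26.  28.  90.] [ 0.4466 -0.1184] [31 32 31]
top round_key_top 0.48 835 [404.7 265. ] rect [404.6 265.   29.3  29.8  76. ] [ 0.4662 -0.2106] [32 33 32]
top square_key_top 0.73 808 [405.  264.9] rect [
[... 1326 characters left out ...]
top 0.69 1066 [270.6 341.7] rect [270.6 341.5  33.3  33.4  58. ] [ 0.4638 -0.2207] [68 69 67]
side bail0 0.74 286 [202.3 240.4] rect [202.2 240.6   9.5  43.   71.6] [0.401  0.1213] [112 100  83]
side bail0 0.52 277 [205.6 256.8] rect [206.  256.6   7.8  44.9  78.7] [0.3964 0.0697] [109  96  77]
side bottle 0.76 2048 [398.4 273.4] rect [399.1 270.6  34.2  75.2  22.4] [ 0.7645 -0.1855] [75 76 76]
side bottle 0.33 38 [322.4 366.7] rect [322.5 366.5   7.    5.   90. ] [ 0.5335 -0.3057] [116 118 121]
side rack 0.88 1740 [199.6 182.6] rect [199.9 180.8  25.   89.3  69.9] [0.4431 0.322 ] [92 71 54]
side panel 0.67 38 [322.4 366.1] rect [322.5 366.5   7.    5.   90. ] [ 0.5452 -0.2885] [122 124 126]
```

View pics/c2.png

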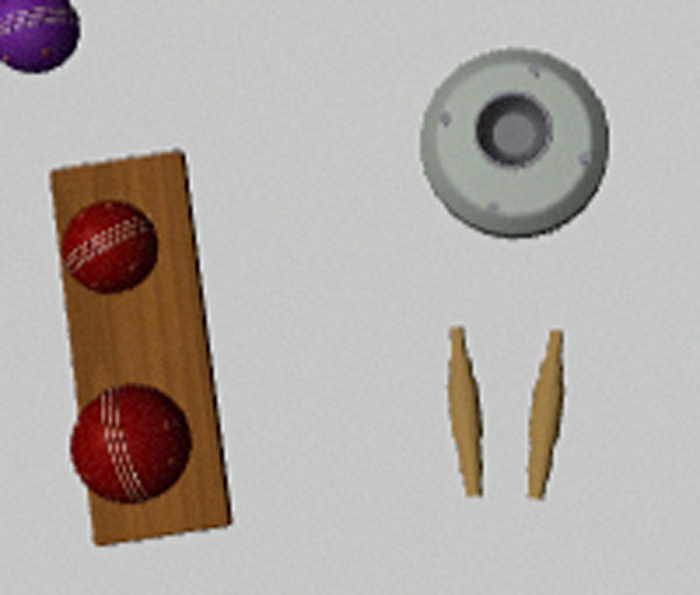

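View pics/c1.png

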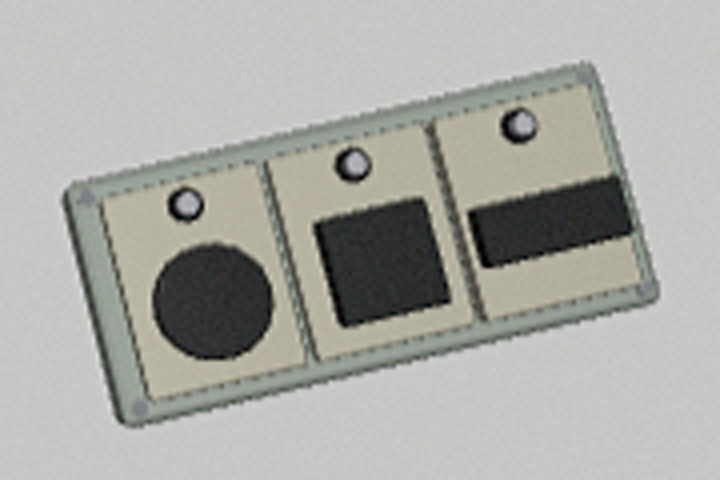

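View pics/c3.png

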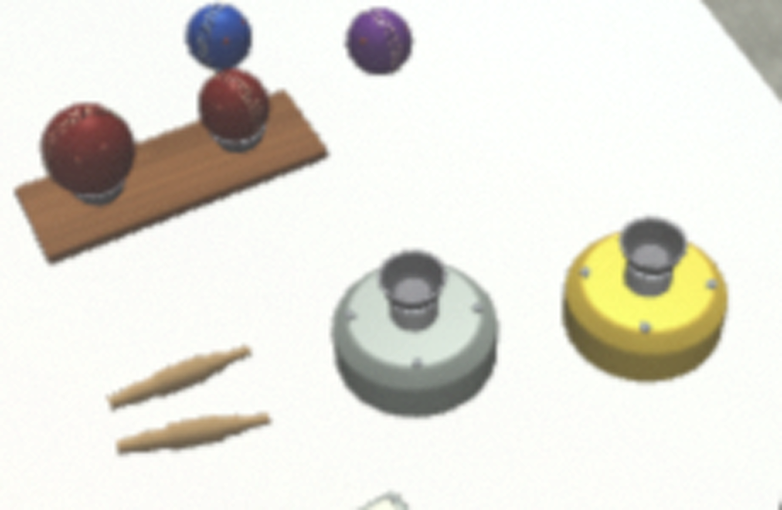

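```bash
cat >> h.py <<'E'
def go(P,yaw=None,o=None):
    """needed slide (mm, tool axes) and twist to reach world P with tool-x yaw (deg)"""
    o=o or get_obs(); R=np.array(o["orientation"]); p=np.array(o["eef_pos"])
    d=R.T@(np.array(P)-p)*1000
    y=np.degrees(np.arctan2(R[1,0],R[0,0]))
    tw=None if yaw is None else -np.radians((yaw-y+180)%360-180)
    print("pos",np.round(p,4),"yaw",round(y,2),"slide",np.round(d,1),"twist",None if tw is None else round(tw,3),"F",np.round(o["contact_force"],2),"gap",round(o["finger_gap"]*1000,1),"t",round(o["time_s"],2))
E
python3 - <<'E'
from h import *
np.set_printoptions(precision=4,suppress=True)
for n in ["top","side"]:
    s=snapshot(n); im=s["img"].astype(int)
    g=im.sum(2)/3
    for t in ["tosser"]:
        for d in masks_of(n,t):
            m=d["mask"]; col=im[m].mean(0)
            if col[2]<col[0]-20 or d["conf"]<.4: continue
            k=m&(g<(0.75*np.median(g[m])))
            nn,l,st,ce=cv2.connectedComponentsWithStats(k.astype(np.uint8))
            for i in range(1,nn):
                if st[i,4]>60: 
                    x,y,w,h,a=st[i]; c=(x+w/2-.5,y+h/2-.5); print(n,t,st[i],ce[i],c,atz(s,c,.09))
print(atz(snapshot("top"),(266.6,217.1),.09),atz(snapshot("side"),(271.5,211.5),.09))
s=snapshot("top")
for u,v in [(213,301),(382,262),(551,222)]: print(atz(s,(u/4+310-.4,v/4+200-.4),.083))
for u,v in [(101.5,245)]: print(atz(s,(u,v),.03))
E
```

```text
top tosser [255 198  39  50 311] [282.0418 229.4984] (np.float64(274.0), np.float64(222.5)) [0.5627 0.0701 0.09  ]
top tosser [256 207  22  21 230] [265.4652 216.1087] (np.float64(266.5), np.float64(217.0)) [0.5751 0.0863 0.09  ]
side tosser [263 205  17  10 112] [271.0446 209.0625] (np.float64(271.0), np.float64(209.5)) [0.5775 0.0887 0.09  ]
side tosser [250 233  45  19 298] [272.6141 244.6007] (np.float64(272.0), np.float64(242.0)) [ 0.5463 -0.0037  0.09  ]
[0.5749 0.0861 0.09  ] [0.5765 0.0823 0.09  ]
[ 0.4464 -0.1196  0.083 ]
[ 0.4658 -0.2115  0.083 ]
[ 0.4859 -0.3038  0.083 ]
[0.5252 0.466  0.03  ]
```

```bash
python3 -m pendant '[{"claw":85,"slide":[30,0,0],"twist":0},{"claw":85,"slide":[60,-20,0],"twist":0},{"claw":85,"slide":[90,-40,0],"twist":0},{"claw":85,"slide":[130,-60,0],"twist":0},{"claw":85,"slide":[170,-80,0],"twist":0.1}]' 30; python3 -c "
from h import *
go([.5,-.15,.21],8)"
```

```text
time_s: 3.52
eef_pos: [0.3401, -0.4886, 0.2111]
orientation: [[0.975, 0.222, 0.0], [0.222, -0.975, -0.0], [0.0, 0.0, -1.0]]
contact_force: [1.1, 0.9, -0.8]
finger_gap: 0.0844
pos [ 0.3401 -0.4886  0.2111] yaw 12.81 slide [ 231.  -294.7    1. ] twist 0.084 F [ 1.09  0.92 -0.79] gap 84.4 t 3.52
```

```bash
python3 -m pendant '[{"claw":85,"slide":[25,-30,0],"twist":0.08},{"claw":85,"slide":[50,-62,0],"twist":0.08},{"claw":85,"slide":[76,-94,0],"twist":0.08},{"claw":85,"slide":[102,-126,0],"twist":0.08},{"claw":85,"slide":[128,-160,0],"twist":0.08}]'; python3 -m pendant '[{"claw":85,"slide":[16,-38,0],"twist":0},{"claw":85,"slide":[32,-76,0],"twist":0},{"claw":85,"slide":[45,-115,0],"twist":0},{"claw":85,"slide":[50,-156,0],"twist":0},{"claw":85,"slide":[55,-197,0],"twist":0}]'; python3 -c "
from h import *
go([.5103,.3468,.16],8)"
```

```text
time_s: 3.93
eef_pos: [0.4287, -0.3043, 0.2112]
orientation: [[0.989, 0.146, 0.001], [0.146, -0.989, -0.001], [0.001, 0.001, -1.0]]
contact_force: [0.7, 0.3, -0.2]
finger_gap: 0.0854
time_s: 4.35
eef_pos: [0.4537, -0.101, 0.2111]
orientation: [[0.989, 0.147, 0.001], [0.147, -0.989, -0.0], [0.001, 0.0, -1.0]]
contact_force: [0.6, 0.0, -0.9]
finger_gap: 0.0849
pos [ 0.4537 -0.101   0.2111] yaw 8.43 slide [ 121.6 -434.6   51.1] twist 0.008 F [ 0.64  0.03 -0.9 ] gap 84.9 t 4.35
```

```bash
python3 -m pendant '[{"claw":85,"slide":[11,-38,0],"twist":0},{"claw":85,"slide":[22,-77,0],"twist":0},{"claw":85,"slide":[33,-116,0],"twist":0},{"claw":85,"slide":[44,-155,0],"twist":0},{"claw":85,"slide":[55,-195,0],"twist":0}]'; python3 -m pendant '[{"claw":85,"slide":[11,-38,0],"twist":0},{"claw":85,"slide":[22,-77,0],"twist":0},{"claw":85,"slide":[33,-116,5],"twist":0},{"claw":85,"slide":[44,-155,15],"twist":0},{"claw":85,"slide":[55,-195,30],"twist":0}]'
python3 - <<'E'
from h import *
go([.5103,.3468,.16],8)
s=snapshot("wrist"); cv2.imwrite("pics/w1.png",cv2.convertScaleAbs(s["img"][:,:,::-1],alpha=1.5))
E
```

```text
time_s: 4.77
eef_pos: [0.4795, 0.0996, 0.2113]
orientation: [[0.989, 0.146, 0.001], [0.146, -0.989, -0.0], [0.001, 0.001, -1.0]]
contact_force: [1.0, -0.1, -0.0]
finger_gap: 0.0852
time_s: 5.18
eef_pos: [0.5061, 0.2991, 0.1827]
orientation: [[0.989, 0.146, 0.003], [0.146, -0.989, 0.002], [0.003, -0.001, -1.0]]
contact_force: [0.6, 0.1, 0.0]
finger_gap: 0.0848
pos [0.5061 0.2991 0.1827] yaw 8.39 slide [ 11.1 -46.5  22.8] twist 0.007 F [0.64 0.09 0.01] gap 84.8 t 5.18
```

View pics/w1.png

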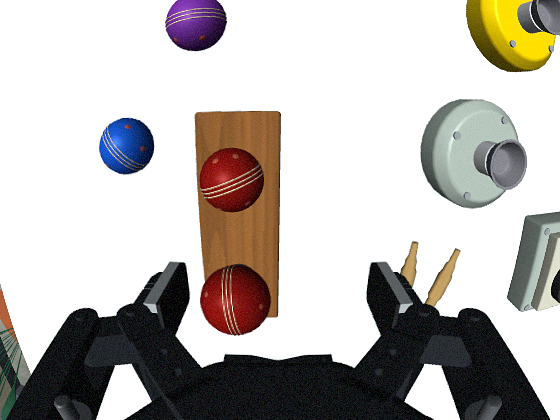

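The wrist view shows the board aligned with the jaws, with the small red ball at (232,180). I'll check its position with the fisheye model.

```bash
cat >> h.py <<'E'
def wray(s,o,uv):
    K=s["intrinsics"];T=s["T_tool_cam"]
    x,y=uv[0]-K[0,2],uv[1]-K[1,2]; r=np.hypot(x,y); th=r/K[0,0]
    d=np.array([np.sin(th)*x/r,-np.sin(th)*y/r,-np.cos(th)])
    R=np.array(o["orientation"])
    return R@T[:3,3]+o["eef_pos"], R@T[:3,:3]@d
def watz(s,o,uv,z):
    p,d=wray(s,o,uv); return p+d*(z-p[2])/d[2]
def sphere_w(s,o,mask,z):
    # centroid of mask boundary rays -> axis
    c,_=cv2.findContours(mask.astype(np.uint8),cv2.RETR_EXTERNAL,cv2.CHAIN_APPROX_NONE)
    c=max(c,key=len)[:,0,:]
    D=np.array([wray(s,o,q+0.01)[1] for q in c]); 
    # cone axis: a.D=const
    a,_,_,_=np.linalg.lstsq(D,np.ones(len(D)),rcond=None); a/=np.linalg.norm(a)
    p=wray(s,o,c[0]+.01)[0]
    return p+a*(z-p[2])/a[2], np.degrees(np.arccos((D@a).mean()))
E
python3 - <<'E'
from h import *
o=get_obs(); s=snapshot("wrist")
hsv=cv2.cvtColor(s["img"],cv2.COLOR_RGB2HSV)
red=((hsv[...,0]<6)|(hsv[...,0]>172))&(hsv[...,1]>120)&(hsv[...,2]>15)
red=cv2.morphologyEx(red.astype(np.uint8),cv2.MORPH_CLOSE,np.ones((7,7)))
n,l,st,ce=cv2.connectedComponentsWithStats(red)
for i in range(1,n):
    if st[i,4]>800: print(st[i],ce[i],sphere_w(s,o,l==i,.054 if ce[i][1]<230 else .064))
for uv in [(506,166)]: print("cup rim",watz(s,o,uv,.09))
go([.5103,.3468,.16],8)
E
```

```text
[ 210  145   65   65 3284] [242.33861145 177.07856273] (array([0.51134166, 0.34464048, 0.054     ]), np.float64(5.606944529883208))
[ 209  264   71   71 3889] [243.63229622 299.08639753] (array([0.38803337, 0.32777059, 0.064     ]), np.float64(6.069843028992186))
cup rim [0.57312821 0.10565146 0.09      ]
pos [0.5019 0.3042 0.1796] yaw 9.0 slide [ 15.1 -40.6  19.8] twist 0.017 F [-0.4  -0.37  0.65] gap 85.1 t 5.28
```

```bash
python3 -m pendant '[{"claw":85,"slide":[8,-20,15],"twist":0.01},{"claw":85,"slide":[15,-41,35],"twist":0.01},{"claw":85,"slide":[15,-41,60],"twist":0.01},{"claw":85,"slide":[15,-41,60],"twist":0.01},{"claw":85,"slide":[15,-41,60],"twist":0.01}]'
python3 - <<'E'
from h import *
o=get_obs(); s=snapshot("wrist")
hsv=cv2.cvtColor(s["img"],cv2.COLOR_RGB2HSV)
red=((hsv[...,0]<6)|(hsv[...,0]>172))&(hsv[...,1]>120)&(hsv[...,2]>15)
red=cv2.morphologyEx(red.astype(np.uint8),cv2.MORPH_CLOSE,np.ones((7,7)))
n,l,st,ce=cv2.connectedComponentsWithStats(red)
for i in range(1,n):
    if st[i,4]>800: print(st[i],ce[i],sphere_w(s,o,l==i,.054 if ce[i][1]<250 else .064))
go([.511,.346,.03],8,o)
cv2.imwrite("pics/w2.png",cv2.convertScaleAbs(s["img"][:,:,::-1],alpha=1.5))
E
```

```text
time_s: 5.7
eef_pos: [0.5132, 0.3377, 0.1206]
orientation: [[0.991, 0.136, -0.003], [0.136, -0.991, -0.003], [-0.003, 0.002, -1.0]]
contact_force: [-0.2, 0.7, 0.6]
finger_gap: 0.0853
[ 230  174   80   80 4904] [269.67373573 213.80954323] (array([0.5114994 , 0.34449341, 0.054     ]), np.float64(6.876182730385453))
[ 230  310   82   51 3135] [270.84816587 336.24338118] (array([0.40102457, 0.32952689, 0.064     ]), np.float64(5.628662867691272))
pos [0.5132 0.3377 0.1206] yaw 7.82 slide [-0.7 -8.7 90.5] twist -0.003 F [-0.21  0.73  0.6 ] gap 85.3 t 5.7
```

View pics/w2.png

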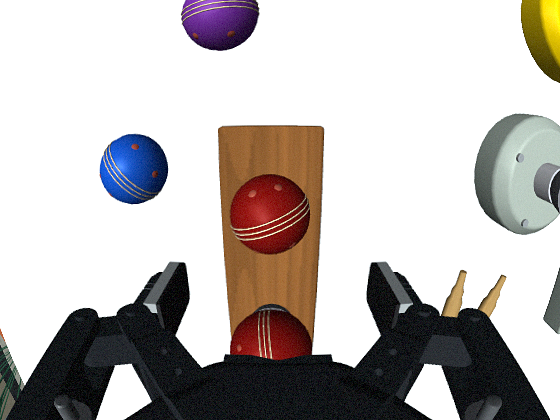

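```bash
python3 -m pendant '[{"claw":85,"slide":[-1,-8,0],"twist":0},{"claw":85,"slide":[-1,-8,20],"twist":0},{"claw":85,"slide":[-1,-8,40],"twist":0},{"claw":85,"slide":[-1,-8,55],"twist":0},{"claw":85,"slide":[-1,-8,55],"twist":0}]'; python3 -c "
from h import *
go([.5115,.345,.03],8)"
```

```text
time_s: 6.17
eef_pos: [0.5108, 0.3458, 0.0654]
orientation: [[0.991, 0.136, -0.002], [0.136, -0.991, -0.002], [-0.003, 0.002, -1.0]]
contact_force: [0.8, -0.2, -0.6]
finger_gap: 0.0849
pos [0.5108 0.3458 0.0654] yaw 7.8 slide [ 0.7  0.8 35.4] twist -0.003 F [ 0.81 -0.24 -0.63] gap 84.9 t 6.17
```

```bash
python3 -m pendant '[{"claw":85,"slide":[1,1,18],"twist":0},{"claw":85,"slide":[1,1,36],"twist":0},{"claw":85,"slide":[1,1,36],"twist":0},{"claw":75,"slide":[1,1,36],"twist":0},{"claw":66,"slide":[1,1,36],"twist":0}]'; python3 -m pendant '[{"claw":60,"slide":[0,0,0],"twist":0},{"claw":55,"slide":[0,0,0],"twist":0},{"claw":50,"slide":[0,0,0],"twist":0},{"claw":50,"slide":[0,0,0],"twist":0},{"claw":50,"slide":[0,0,0],"twist":0}]' 30
python3 - <<'E'
from h import *
o=get_obs(); go([.5115,.345,.03],8,o)
s=snapshot("wrist")
cv2.imwrite("pics/w3.png",cv2.convertScaleAbs(s["img"][:,:,::-1],alpha=1.5))
E
```

```text
time_s: 6.58
eef_pos: [0.514, 0.3472, 0.0328]
orientation: [[0.991, 0.136, 0.003], [0.136, -0.991, 0.002], [0.003, -0.001, -1.0]]
contact_force: [-0.3, 0.5, 0.7]
finger_gap: 0.0664
time_s: 7.0
eef_pos: [0.5148, 0.344, 0.0334]
orientation: [[0.991, 0.135, 0.003], [0.135, -0.991, -0.003], [0.002, 0.004, -1.0]]
contact_force: [-1.1, -5.4, 7.8]
finger_gap: 0.0569
pos [0.5148 0.344  0.0334] yaw 7.75 slide [-3.2 -1.4  3.4] twist -0.004 F [-1.06 -5.36  7.82] gap 56.9 t 7.0
```

View pics/w3.png

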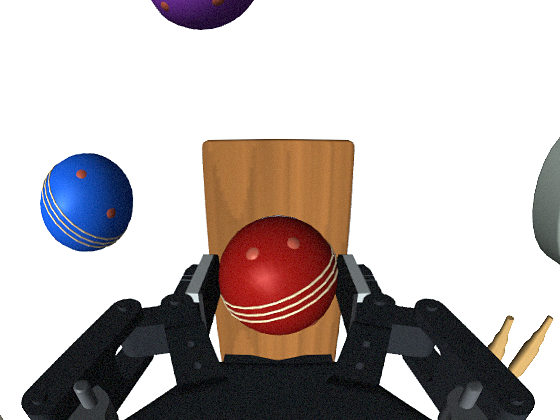

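```bash
python3 -m pendant '[{"claw":50,"slide":[0,0,-3],"twist":0},{"claw":50,"slide":[0,0,-8],"twist":0},{"claw":50,"slide":[0,0,-15],"twist":0},{"claw":50,"slide":[0,0,-15],"twist":0},{"claw":50,"slide":[0,0,-15],"twist":0}]' 40
python3 - <<'E'
from h import *
o=get_obs(); go([.5115,.345,.03],8,o)
s=snapshot("wrist")
cv2.imwrite("pics/w4.png",cv2.convertScaleAbs(s["img"][:,:,::-1],alpha=1.5))
E
```

```text
time_s: 7.47
eef_pos: [0.5132, 0.3471, 0.0466]
orientation: [[0.991, 0.137, 0.001], [0.137, -0.991, 0.001], [0.001, -0.001, -1.0]]
contact_force: [0.6, -0.6, -1.6]
finger_gap: 0.056
pos [0.5132 0.3471 0.0466] yaw 7.87 slide [-2.   1.9 16.6] twist -0.002 F [ 0.59 -0.61 -1.56] gap 56.0 t 7.47
```

View pics/w4.png

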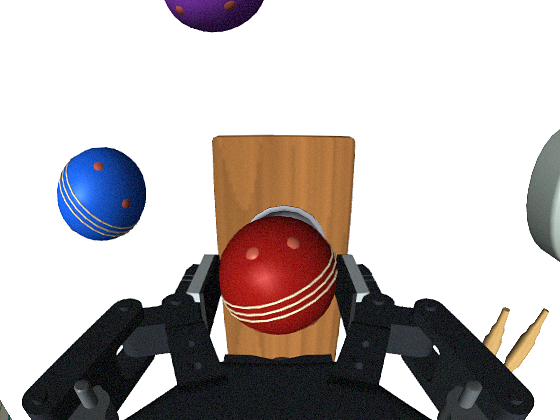

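The ball is lifted and hasn't slipped: it sits at (279,275) in both frames, and the empty dish shows behind it. Next I'll get its position in the tool frame and raise it.

```bash
cat >> h.py <<'E'
def ball_tool():
    o=get_obs(); s=snapshot("wrist")
    hsv=cv2.cvtColor(s["img"],cv2.COLOR_RGB2HSV)
    red=((hsv[...,0]<6)|(hsv[...,0]>172))&(hsv[...,1]>120)&(hsv[...,2]>15)
    red=cv2.morphologyEx(red.astype(np.uint8),cv2.MORPH_CLOSE,np.ones((9,9)))
    n,l,st,ce=cv2.connectedComponentsWithStats(red); i=1+np.argmax(st[1:,4])
    P,half=sphere_w(s,o,l==i,.05)
    c=wray(s,o,(10,10))[0]; a=(P-c)/np.linalg.norm(P-c)
    B=c+a*.030/np.sin(np.radians(half))
    print("ball world",np.round(B,4),"tool",np.round(np.array(o["orientation"]).T@(B-o["eef_pos"]),4),"half",half,st[i],ce[i])
    cv2.imwrite("pics/wl.png",cv2.convertScaleAbs(s["img"][:,:,::-1],alpha=1.5))
E
python3 -m pendant '[{"claw":50,"slide":[0,0,-10],"twist":0},{"claw":50,"slide":[0,0,-25],"twist":0},{"claw":50,"slide":[0,0,-50],"twist":0},{"claw":50,"slide":[0,0,-80],"twist":0},{"claw":50,"slide":[0,0,-100],"twist":0}]' 40
python3 -m pendant '[{"claw":50,"slide":[0,0,-10],"twist":0},{"claw":50,"slide":[0,0,-10],"twist":0},{"claw":50,"slide":[0,0,-10],"twist":0}]'
python3 -c "
from h import *
ball_tool()
go([.5752,.086,.16],8)"
```

```text
time_s: 7.93
eef_pos: [0.5133, 0.347, 0.1485]
orientation: [[0.991, 0.137, 0.002], [0.137, -0.991, 0.002], [0.002, -0.001, -1.0]]
contact_force: [0.7, 0.7, -0.1]
finger_gap: 0.0561
time_s: 8.18
eef_pos: [0.5127, 0.3459, 0.1554]
orientation: [[0.991, 0.136, -0.0], [0.136, -0.991, -0.0], [-0.0, 0.0, -1.0]]
contact_force: [-0.7, 0.1, -1.6]
finger_gap: 0.0556
ball world [0.5101 0.3468 0.1861] tool [-0.0025 -0.0012 -0.0307] half 11.16815163076153 [  214   216   123   144 12674] [277.78412498 283.9812214 ]
pos [0.5121 0.3454 0.1543] yaw 7.84 slide [ 27.1 265.6  -5.3] twist -0.003 F [-0.09 -0.29 -1.61] gap 55.8 t 8.23
```

```bash
python3 -m pendant '[{"claw":50,"slide":[2,15,0],"twist":0},{"claw":50,"slide":[6,45,0],"twist":0},{"claw":50,"slide":[10,80,0],"twist":0},{"claw":50,"slide":[14,115,0],"twist":0},{"claw":50,"slide":[18,150,0],"twist":0}]'
python3 -m pendant '[{"claw":50,"slide":[4,35,0],"twist":0},{"claw":50,"slide":[8,70,0],"twist":0},{"claw":50,"slide":[11,100,0],"twist":0},{"claw":50,"slide":[11,112,0],"twist":0},{"claw":50,"slide":[11,112,0],"twist":0}]'
python3 -c "
from h import *
go([.578,.0865,.13],8)
s=snapshot('wrist');cv2.imwrite('pics/w5.png',cv2.convertScaleAbs(s['img'][:,:,::-1],alpha=1.5))
for n in ['top','side']:
    s=snapshot(n); u=proj(s,[.5752,.086,.175]).astype(int); print(n,u)
    im=s['img'][:,:,::-1]; im=im[max(u[1]-80,0):u[1]+80,max(u[0]-80,0):u[0]+80]
    cv2.imwrite(f'pics/p5{n}.png',cv2.convertScaleAbs(cv2.resize(im,None,fx=3.5,fy=3.5,interpolation=cv2.INTER_CUBIC),alpha=1.5))
"
```

```text
time_s: 8.65
eef_pos: [0.55, 0.198, 0.1535]
orientation: [[0.991, 0.137, -0.004], [0.137, -0.991, -0.001], [-0.004, 0.001, -1.0]]
contact_force: [1.2, 0.2, -1.2]
finger_gap: 0.0559
time_s: 9.07
eef_pos: [0.5769, 0.0852, 0.1535]
orientation: [[0.992, 0.129, -0.004], [0.129, -0.992, -0.003], [-0.004, 0.002, -1.0]]
contact_force: [0.4, -0.7, -1.8]
finger_gap: 0.0558
pos [0.5769 0.0852 0.1535] yaw 7.43 slide [ 1.4 -1.2 23.5] twist -0.01 F [ 0.42 -0.74 -1.77] gap 55.8 t 9.07
top [265 211]
side [269 186]
```

View pics/w5.png

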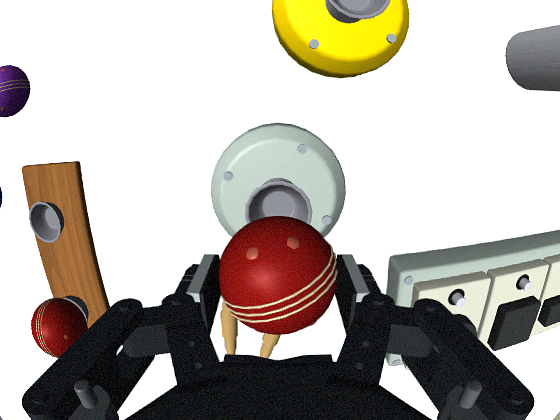

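View pics/p5side.png

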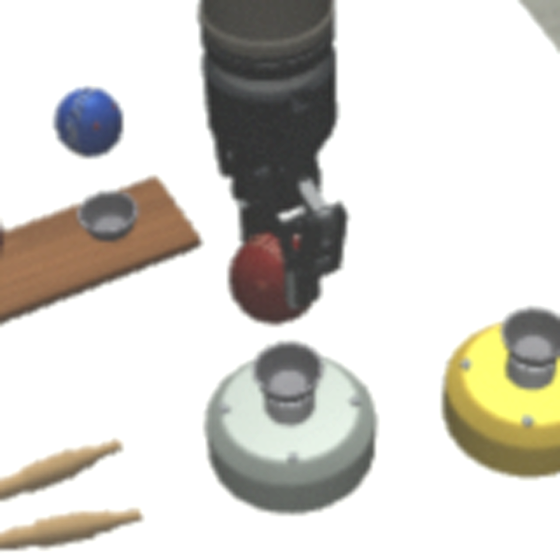

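Run:
```python
from h import *
o=get_obs(); s=snapshot("wrist")
for uv in [(279,212),(279,214)]: print(watz(s,o,uv,.09))
# project predicted rim circle on image
K=s["intrinsics"];T=s["T_tool_cam"];R=np.array(o["orientation"])
im=cv2.convertScaleAbs(s["img"][:,:,::-1],alpha=1.5).copy()
def wproj(P):
    c=np.linalg.inv(T)@np.append(R.T@(np.array(P)-o["eef_pos"]),1); v=np.array([c[0],-c[1],-c[2]])
    th=np.arccos(v[2]/np.linalg.norm(v[:3])); q=v[:2]/np.hypot(*v[:2])*th*K[0,0]; return q+K[:2,2]
for C,r,z,col in [((.5752,.086),.022,.09,(0,0,255)),((.5752,.086),.0255,.09,(0,255,0)),((.5752,.086),.062,.0,(255,0,0))]:
    for a in np.linspace(0,6.283,120):
        q=wproj([C[0]+r*np.cos(a),C[1]+r*np.sin(a),z]); cv2.circle(im,tuple(np.round(q).astype(int).tolist()),0,col,-1)
cv2.imwrite("pics/w6.png",cv2.resize(im[100:340,160:400],None,fx=2.5,fy=2.5))
```

```text
[0.57761138 0.09320306 0.09      ]
[0.57606273 0.09298353 0.09      ]
```

View pics/w6.png

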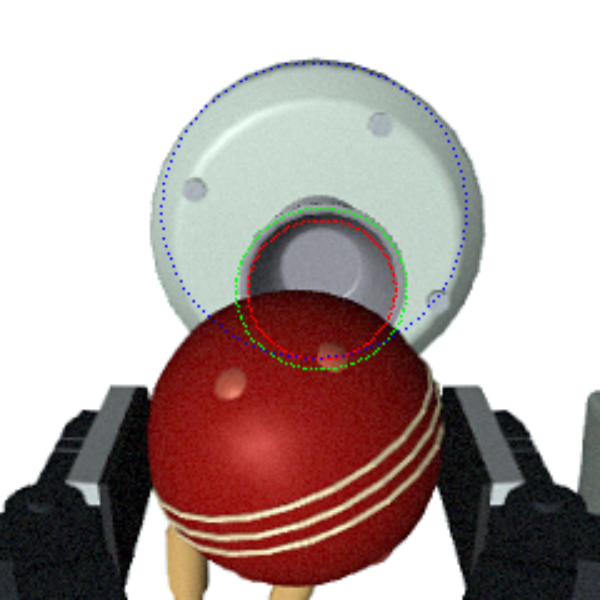

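```bash
python3 -m pendant '[{"claw":50,"slide":[0,0,0],"twist":0},{"claw":50,"slide":[0,0,0],"twist":0}]'
python3 - <<'E'
from h import *
o=get_obs();go([.578,.0865,.12],8,o); s=snapshot("wrist")
cv2.imwrite("pics/w7.png",cv2.convertScaleAbs(s["img"][:,:,::-1],alpha=1.5))
o=get_obs();go([.578,.0865,.12],8,o)
E
```

```text
time_s: 9.43
eef_pos: [0.5769, 0.0926, 0.1557]
orientation: [[0.99, 0.139, -0.0], [0.139, -0.99, 0.001], [-0.0, -0.001, -1.0]]
contact_force: [-0.6, -0.1, -1.0]
finger_gap: 0.0559
pos [0.5769 0.0926 0.1557] yaw 8.01 slide [ 0.2  6.2 35.7] twist 0.0 F [-0.61 -0.1  -0.98] gap 55.9 t 9.43
pos [0.5771 0.0921 0.1557] yaw 7.98 slide [ 0.2  5.7 35.7] twist -0.0 F [-0.56 -0.36 -1.27] gap 55.8 t 9.48
```

View pics/w7.png

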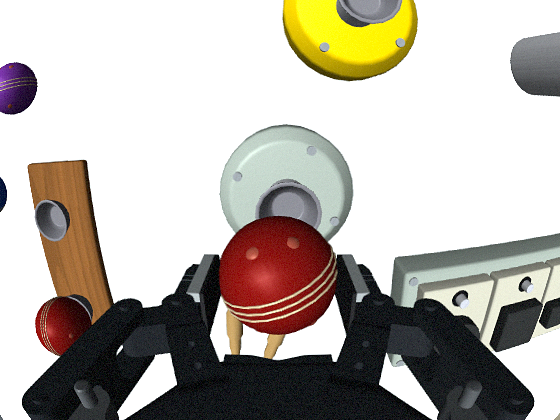

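```bash
python3 -m pendant '[{"claw":50,"slide":[0,3,8],"twist":0},{"claw":50,"slide":[0,6,20],"twist":0},{"claw":50,"slide":[0,6,35],"twist":0},{"claw":50,"slide":[0,6,35],"twist":0},{"claw":50,"slide":[0,6,35],"twist":0}]';python3 -m pendant '[{"claw":50,"slide":[0,0,0],"twist":0},{"claw":50,"slide":[0,0,0],"twist":0}]'
python3 - <<'E'
from h import *
o=get_obs();go([.578,.0865,.09],8,o); s=snapshot("wrist")
cv2.imwrite("pics/w8.png",cv2.convertScaleAbs(s["img"][:,:,::-1],alpha=1.5))
s=snapshot('top'); im=s['img'][130:290,180:340,::-1]
cv2.imwrite(f'pics/p8.png',cv2.convertScaleAbs(cv2.resize(im,None,fx=3.5,fy=3.5,interpolation=cv2.INTER_CUBIC),alpha=1.5))
s=snapshot('side'); im=s['img'][130:290,190:350,::-1]
cv2.imwrite(f'pics/p8s.png',cv2.convertScaleAbs(cv2.resize(im,None,fx=3.5,fy=3.5,interpolation=cv2.INTER_CUBIC),alpha=1.5))
E
```

```text
time_s: 9.9
eef_pos: [0.577, 0.084, 0.1191]
orientation: [[0.991, 0.136, -0.003], [0.136, -0.991, -0.001], [-0.003, 0.0, -1.0]]
contact_force: [-0.3, 0.1, 0.0]
finger_gap: 0.0562
time_s: 10.07
eef_pos: [0.5788, 0.0849, 0.1213]
orientation: [[0.991, 0.137, 0.001], [0.137, -0.991, 0.0], [0.001, -0.0, -1.0]]
contact_force: [-0.1, -0.3, -0.3]
finger_gap: 0.0558
pos [0.5788 0.0849 0.1213] yaw 7.85 slide [-0.6 -1.7 31.3] twist -0.003 F [-0.13 -0.27 -0.32] gap 55.8 t 10.07
```

View pics/w8.png

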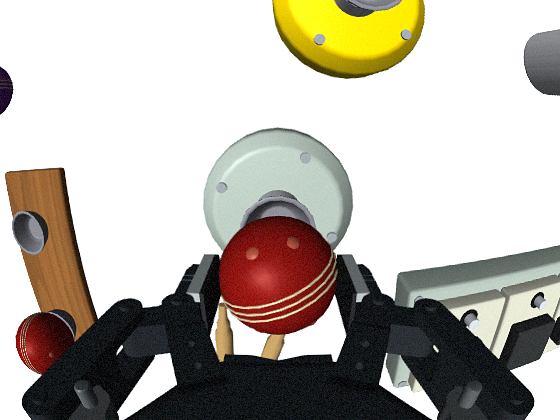

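View pics/p8s.png

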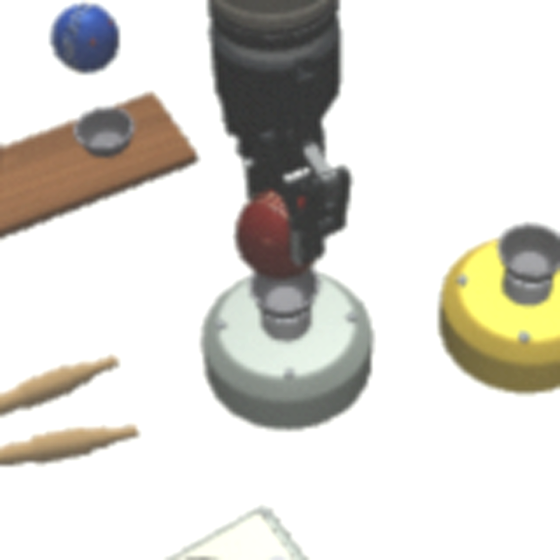

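The wrist view shows the ball and the tosser on the same centre line, near column 278. I'll lower it, slowly at the end.

```bash
python3 -m pendant '[{"claw":50,"slide":[0,-1,9],"twist":0},{"claw":50,"slide":[0,-1,18],"twist":0},{"claw":50,"slide":[0,-1,25],"twist":0},{"claw":50,"slide":[0,-1,28],"twist":0},{"claw":50,"slide":[0,-1,28],"twist":0}]';python3 -m pendant '[{"claw":50,"slide":[0,0,0],"twist":0},{"claw":50,"slide":[0,0,0],"twist":0}]'; python3 -c "
from h import *
go([.578,.0865,.09],8)"
```

```text
time_s: 10.63
eef_pos: [0.578, 0.0855, 0.092]
orientation: [[0.991, 0.137, -0.001], [0.137, -0.991, -0.0], [-0.001, 0.0, -1.0]]
contact_force: [1.3, -0.7, 0.1]
finger_gap: 0.0558
time_s: 10.8
eef_pos: [0.5777, 0.0856, 0.0925]
orientation: [[0.991, 0.136, -0.001], [0.136, -0.991, -0.0], [-0.001, 0.0, -1.0]]
contact_force: [0.8, -0.2, -0.3]
finger_gap: 0.056
pos [0.5777 0.0856 0.0925] yaw 7.84 slide [ 0.4 -0.8  2.5] twist -0.003 F [ 0.79 -0.25 -0.29] gap 56.0 t 10.8
```

```bash
python3 -m pendant '[{"claw":50,"slide":[0,-0.5,1],"twist":0},{"claw":50,"slide":[0,-0.5,2],"twist":0},{"claw":50,"slide":[0,-0.5,3],"twist":0},{"claw":50,"slide":[0,-0.5,3],"twist":0},{"claw":50,"slide":[0,-0.5,3],"twist":0}]'; python3 -c "
from h import *
go([.578,.0865,.09],8)
s=snapshot('side'); im=s['img'][130:290,190:350,::-1]
cv2.imwrite(f'pics/p9s.png',cv2.convertScaleAbs(cv2.resize(im,None,fx=3.5,fy=3.5,interpolation=cv2.INTER_CUBIC),alpha=1.5))"
```

```text
time_s: 11.22
eef_pos: [0.5793, 0.0859, 0.0908]
orientation: [[0.991, 0.136, 0.003], [0.136, -0.991, -0.0], [0.003, 0.001, -1.0]]
contact_force: [1.7, -1.4, 5.0]
finger_gap: 0.056
pos [0.5793 0.0859 0.0908] yaw 7.82 slide [-1.2 -0.7  0.8] twist -0.003 F [ 1.74 -1.36  4.99] gap 56.0 t 11.22
```

View pics/p9s.png

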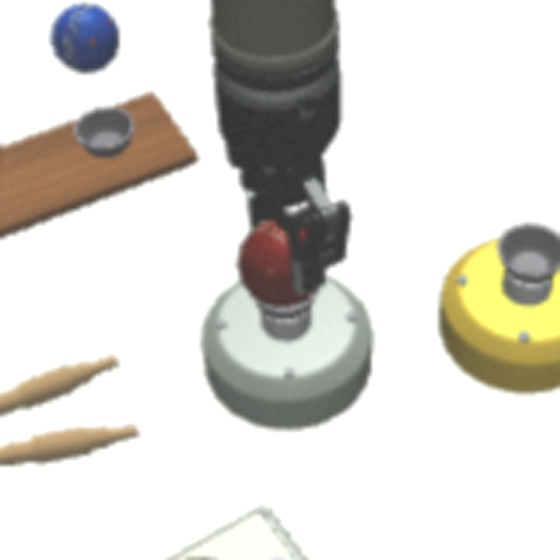

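The side view shows the ball in the cup, and there is 5 N of contact. I'll release it gently.

```bash
python3 -m pendant '[{"claw":57,"slide":[0,0,0],"twist":0},{"claw":59,"slide":[0,0,0],"twist":0},{"claw":61,"slide":[0,0,0],"twist":0},{"claw":64,"slide":[0,0,0],"twist":0},{"claw":68,"slide":[0,0,0],"twist":0}]' 20; python3 -m pendant '[{"claw":75,"slide":[0,0,0],"twist":0},{"claw":85,"slide":[0,0,0],"twist":0},{"claw":85,"slide":[0,0,0],"twist":0},{"claw":85,"slide":[0,0,0],"twist":0}]';python3 -c "
from h import *
go([.578,.0865,.09],8)
s=snapshot('wrist'); cv2.imwrite('pics/w10.png',cv2.convertScaleAbs(s['img'][:,:,::-1],alpha=1.5))
s=snapshot('side'); im=s['img'][130:290,190:350,::-1]
cv2.imwrite(f'pics/p10s.png',cv2.convertScaleAbs(cv2.resize(im,None,fx=3.5,fy=3.5,interpolation=cv2.INTER_CUBIC),alpha=1.5))"
```

```text
time_s: 11.68
eef_pos: [0.5768, 0.0864, 0.0889]
orientation: [[0.991, 0.137, -0.002], [0.137, -0.991, 0.0], [-0.002, -0.0, -1.0]]
contact_force: [0.1, -0.4, -0.6]
finger_gap: 0.0682
time_s: 12.02
eef_pos: [0.5778, 0.0862, 0.0896]
orientation: [[0.991, 0.137, -0.0], [0.137, -0.991, -0.0], [-0.0, 0.0, -1.0]]
contact_force: [-0.3, 0.7, 0.0]
finger_gap: 0.0851
pos [0.5778 0.0862 0.0896] yaw 7.85 slide [ 0.2 -0.2 -0.4] twist -0.003 F [-0.31  0.73  0.04] gap 85.1 t 12.02
```

View pics/p10s.png

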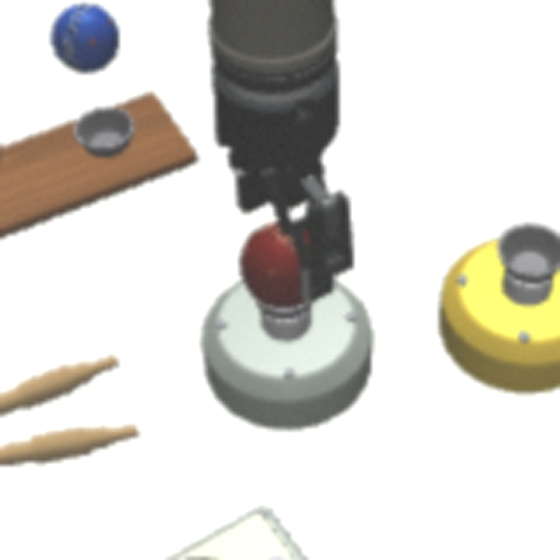

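View pics/w10.png

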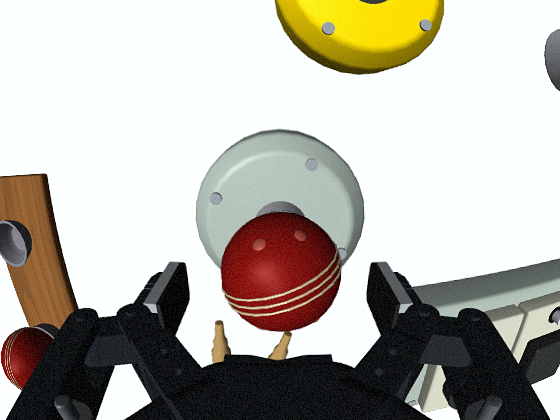

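The ball is in the cup with the fingers clear on both sides. I'll retreat straight up, then check the seating.

```bash
python3 -m pendant '[{"claw":85,"slide":[0,0,-15],"twist":0},{"claw":85,"slide":[0,0,-40],"twist":0},{"claw":85,"slide":[0,0,-75],"twist":0},{"claw":85,"slide":[0,0,-100],"twist":0},{"claw":85,"slide":[0,0,-110],"twist":0}]'
python3 -m pendant '[{"claw":40,"slide":[0,30,0],"twist":0},{"claw":0,"slide":[0,70,0],"twist":0},{"claw":0,"slide":[-10,110,0],"twist":0},{"claw":0,"slide":[-20,150,0],"twist":0},{"claw":0,"slide":[-30,190,0],"twist":0}]'
python3 - <<'E'
from h import *
np.set_printoptions(precision=4,suppress=True)
# panel yaw from keys (round->square->bar direction)
a=np.array([.4464,-.1196]);b=np.array([.4859,-.3038]); d=a-b; print("panel y yaw",np.degrees(np.arctan2(d[1],d[0]))-90)
go([.486,-.304,.12],8)
s=snapshot('top'); im=s['img']
hsv=cv2.cvtColor(im,cv2.COLOR_RGB2HSV)
for cam in ['top','side']:
    s=snapshot(cam); hsv=cv2.cvtColor(s['img'],cv2.COLOR_RGB2HSV)
    u=proj(s,[.5752,.086,.1104]); print(cam,'pred',u)
    red=((hsv[...,0]<7)|(hsv[...,0]>172))&(hsv[...,1]>90)
    n,l,st,ce=cv2.connectedComponentsWithStats(red.astype(np.uint8))
    for i in range(1,n):
        if st[i,4]>100: print(st[i],ce[i], 'at .1104',atz(s,st[i,:2]+st[i,2:4]/2-.5,.1104))
E
```

```text
time_s: 12.53
eef_pos: [0.5802, 0.087, 0.204]
orientation: [[0.991, 0.136, 0.007], [0.136, -0.991, 0.001], [0.007, -0.0, -1.0]]
contact_force: [0.5, 0.5, 0.8]
finger_gap: 0.0846
time_s: 12.95
eef_pos: [0.5733, -0.1079, 0.199]
orientation: [[0.991, 0.137, -0.001], [0.137, -0.991, -0.0], [-0.001, -0.0, -1.0]]
contact_force: [0.2, -0.1, 1.5]
finger_gap: 0.025
panel y yaw 12.103253837341768
pos [ 0.5733 -0.1079  0.199 ] yaw 7.87 slide [-113.2  182.3   79.1] twist -0.002 F [ 0.2  -0.11  1.53] gap 25.0 t 12.95
top pred [266.3743 215.6818]
[252 202  28  28 529] [265.8147 215.6616] at .1104 [0.5756 0.0879 0.1104]
[140 290  35  34 804] [156.9863 306.5249] at .1104 [0.3871 0.3181 0.1104]
side pred [270.1814 205.0257]
[164 161  24  16 265] [175.0528 168.8302] at .1104 [0.3897 0.2947 0.1104]
[260 194  22  18 273] [270.6117 202.0366] at .1104 [0.5787 0.0933 0.1104]
```

The ball is seated: its top-view centre is within 2 mm of the predicted seat. Next is the bar key.

```bash
python3 -m pendant '[{"claw":0,"slide":[-20,35,0],"twist":0},{"claw":0,"slide":[-40,70,0],"twist":0},{"claw":0,"slide":[-60,105,0],"twist":0},{"claw":0,"slide":[-80,140,0],"twist":0},{"claw":0,"slide":[-105,170,10],"twist":0}]'
python3 -m pendant '[{"claw":0,"slide":[-4,7,20],"twist":-0.05},{"claw":0,"slide":[-8,12,50],"twist":-0.07},{"claw":0,"slide":[-8,12,60],"twist":-0.07},{"claw":0,"slide":[-8,12,60],"twist":-0.07},{"claw":0,"slide":[-8,12,60],"twist":-0.07}]'
python3 - <<'E'
from h import *
o=get_obs();go([.486,-.304,.1],12,o)
s=snapshot('wrist'); cv2.imwrite('pics/w11.png',cv2.convertScaleAbs(s['img'][:,:,::-1],alpha=1.5))
s=snapshot('top'); im=s['img'][180:320,300:500,::-1]
cv2.imwrite(f'pics/p11.png',cv2.convertScaleAbs(cv2.resize(im,None,fx=3.5,fy=3.5,interpolation=cv2.INTER_CUBIC),alpha=1.5))
E
```

```text
time_s: 13.52
eef_pos: [0.495, -0.29, 0.1911]
orientation: [[0.99, 0.138, 0.004], [0.138, -0.99, -0.002], [0.004, 0.002, -1.0]]
contact_force: [1.2, -1.0, 0.3]
finger_gap: 0.0001
time_s: 13.93
eef_pos: [0.488, -0.2999, 0.1296]
orientation: [[0.978, 0.208, -0.0], [0.208, -0.978, 0.001], [-0.0, -0.001, -1.0]]
contact_force: [0.7, 0.2, 0.1]
finger_gap: 0.0
pos [ 0.488  -0.2999  0.1296] yaw 11.98 slide [-2.8  3.7 29.6] twist -0.0 F [0.69 0.21 0.15] gap 0.0 t 13.93
```

View pics/w11.png

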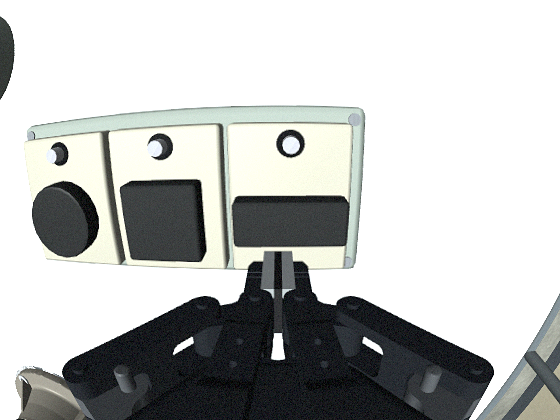

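View pics/p11.png

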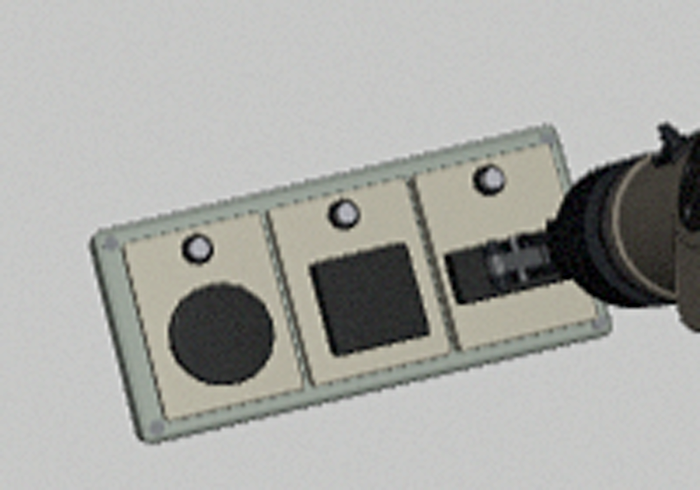

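Run:
```python
from h import *
np.set_printoptions(precision=4,suppress=True)
o=get_obs();s=snapshot('wrist')
for n,uv in [("bar",(290.5,220)),("sq",(162,222)),("round",(64,218)),("pinbar",(290.5,145))]: print(n,watz(s,o,uv,.083 if n!="pinbar" else .077))
go([.486,-.304,.095],12,o)
```

```text
bar [ 0.4922 -0.3082  0.083 ]
sq [ 0.4711 -0.2181  0.083 ]
round [ 0.4544 -0.1303  0.083 ]
pinbar [ 0.5421 -0.2973  0.077 ]
pos [ 0.4891 -0.3008  0.1313] yaw 11.99 slide [-3.8  2.4 36.3] twist -0.0 F [ 0.29 -0.23 -0.17] gap -0.4 t 14.03
```

```bash
python3 -m pendant '[{"claw":0,"slide":[-2,4,15],"twist":0},{"claw":0,"slide":[-2,4,30],"twist":0},{"claw":0,"slide":[-2,4,40],"twist":0},{"claw":0,"slide":[-2,4,40],"twist":0},{"claw":0,"slide":[-2,4,40],"twist":0}]'
python3 -c "
from h import *
go([.488,-.305,.0745],12)"
```

```text
time_s: 14.5
eef_pos: [0.4864, -0.3058, 0.0901]
orientation: [[0.979, 0.206, 0.0], [0.206, -0.979, 0.0], [0.0, 0.0, -1.0]]
contact_force: [0.8, 0.8, -0.4]
finger_gap: 0.0002
pos [ 0.4864 -0.3058  0.0901] yaw 11.9 slide [ 1.7 -0.4 15.6] twist -0.002 F [ 0.79  0.78 -0.36] gap 0.2 t 14.5
```

```bash
python3 -m pendant '[{"claw":0,"slide":[1,0,5],"twist":0},{"claw":0,"slide":[1,0,10],"twist":0},{"claw":0,"slide":[1,0,14],"twist":0},{"claw":0,"slide":[1,0,16.5],"twist":0},{"claw":0,"slide":[1,0,16.5],"twist":0}]'
python3 -m pendant '[{"claw":0,"slide":[0,0,0],"twist":0},{"claw":0,"slide":[0,0,0],"twist":0}]'
python3 -c "
from h import *
go([.488,-.305,.0735],12)"
```

```text
time_s: 14.92
eef_pos: [0.4865, -0.3058, 0.0726]
orientation: [[0.979, 0.205, -0.001], [0.205, -0.979, 0.0], [-0.001, -0.001, -1.0]]
contact_force: [-1.2, 1.1, 0.3]
finger_gap: -0.0002
time_s: 15.08
eef_pos: [0.487, -0.3061, 0.0734]
orientation: [[0.979, 0.205, 0.0], [0.205, -0.979, -0.0], [0.0, 0.0, -1.0]]
contact_force: [0.9, 0.1, -0.5]
finger_gap: 0.0001
pos [ 0.487  -0.3061  0.0734] yaw 11.85 slide [ 1.2 -0.9 -0.1] twist -0.003 F [ 0.9   0.14 -0.51] gap 0.1 t 15.08
```

```bash
python3 -c "
from h import *
s=snapshot('wrist'); cv2.imwrite('pics/w12.png',cv2.convertScaleAbs(s['img'][:,:,::-1],alpha=1.5))
s=snapshot('side'); im=s['img'][270:420,180:380,::-1]
cv2.imwrite(f'pics/p12.png',cv2.convertScaleAbs(cv2.resize(im,None,fx=4,fy=4,interpolation=cv2.INTER_CUBIC),alpha=1.5))
"
```

```text
(no output)
```

View pics/w12.png

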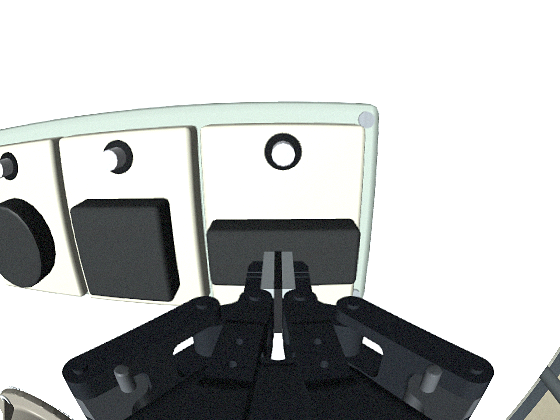

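View pics/p12.png

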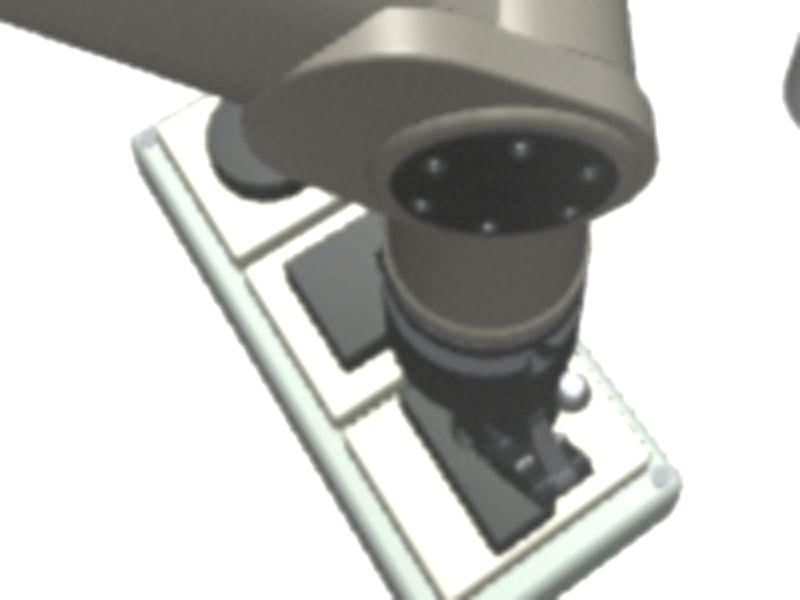

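No contact force yet, and the bar's pin still stands in the wrist view at (283,152). I'll go lower in small steps, watching the force.

```bash
for i in 1; do python3 -m pendant '[{"claw":0,"slide":[0,0,1],"twist":0},{"claw":0,"slide":[0,0,2],"twist":0},{"claw":0,"slide":[0,0,3],"twist":0},{"claw":0,"slide":[0,0,3],"twist":0}]' | grep -E "eef|force"; done
python3 -m pendant '[{"claw":0,"slide":[0,0,1],"twist":0},{"claw":0,"slide":[0,0,2],"twist":0},{"claw":0,"slide":[0,0,3],"twist":0},{"claw":0,"slide":[0,0,3],"twist":0}]' | grep -E "eef|force"
```

```text
eef_pos: [0.4867, -0.3059, 0.07]
contact_force: [-0.6, 0.2, 0.7]
eef_pos: [0.4868, -0.3059, 0.067]
contact_force: [-0.6, 0.6, -0.3]
```

Run:
```python
from h import *
o=get_obs();s=snapshot('wrist')
K=s["intrinsics"];T=s["T_tool_cam"]
for P in [(0,0,0),(0,0,-.005),(0,0,-.01),(0,0,-.015),(0,0,-.02),(.011,0,0),(-.011,0,0),(.011,0,-.01)]:
    c=np.linalg.inv(T)@np.append(P,1); v=np.array([c[0],-c[1],-c[2]])
    th=np.arccos(v[2]/np.linalg.norm(v)); q=v[:2]/np.hypot(*v[:2])*th*K[0,0]; print(P,q+K[:2,2])
im=s['img'][190:330,180:380,::-1]
cv2.imwrite('pics/w13.png',cv2.convertScaleAbs(cv2.resize(im,None,fx=4,fy=4,interpolation=cv2.INTER_CUBIC),alpha=2.5))
s=snapshot('side'); im=s['img'][270:420,200:400,::-1]
cv2.imwrite(f'pics/p13.png',cv2.convertScaleAbs(cv2.resize(im,None,fx=4,fy=4,interpolation=cv2.INTER_CUBIC),alpha=2.5))
```

```text
(0, 0, 0) [279.7033823  252.27227107]
(0, 0, -0.005) [279.76406981 256.29235268]
(0, 0, -0.01) [279.82776355 260.52181372]
(0, 0, -0.015) [279.89466839 264.97589983]
(0, 0, -0.02) [279.96500522 269.67118115]
(0.011, 0, 0) [279.75878565 233.98873332]
(-0.011, 0, 0) [279.6464379  269.61292252]
(0.011, 0, -0.01) [279.89148528 241.47466554]
```

View pics/w13.png

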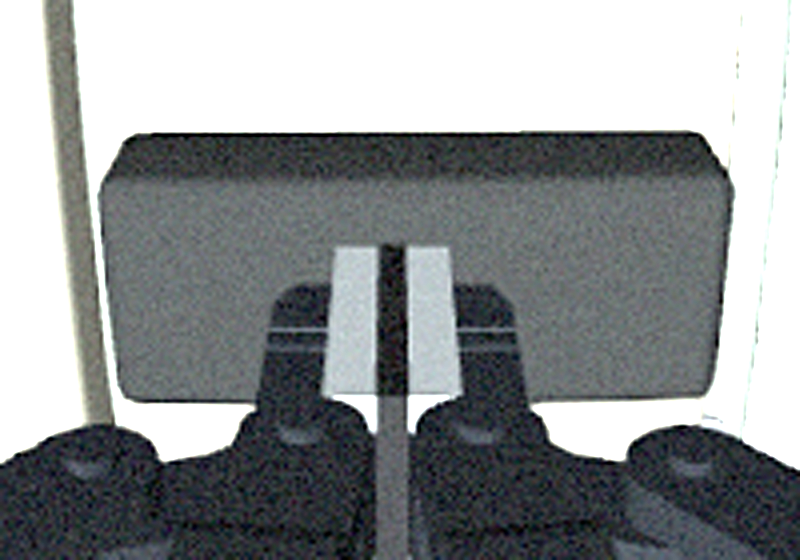

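View pics/p13.png

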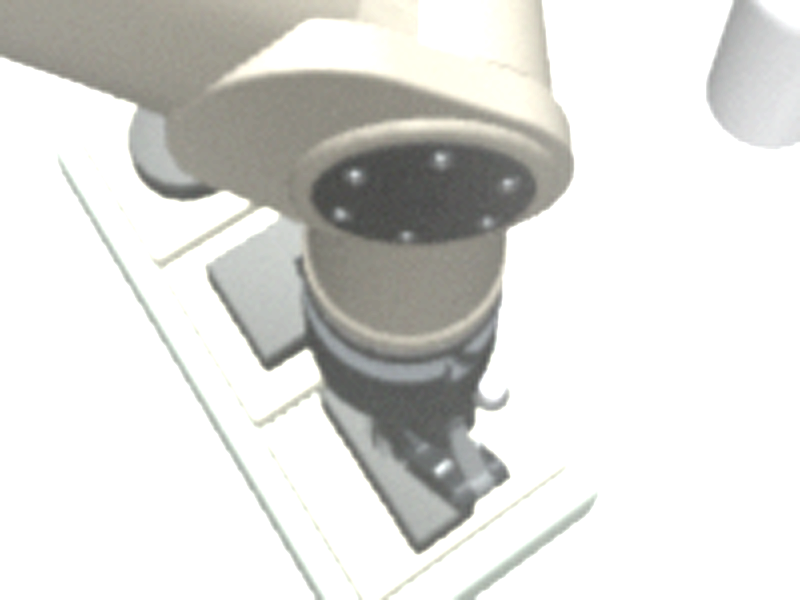

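Measured by the wrist image, the closed fingertips (row 251) sit about 15–20 mm behind the stated TCP, so the tips would only now be reaching the key. I'll keep stepping down under force watch.

```bash
for i in 1; do python3 -m pendant '[{"claw":0,"slide":[0,0,1],"twist":0},{"claw":0,"slide":[0,0,2],"twist":0},{"claw":0,"slide":[0,0,2],"twist":0}]' | grep -E "eef|force";  python3 -m pendant '[{"claw":0,"slide":[0,0,1],"twist":0},{"claw":0,"slide":[0,0,2],"twist":0},{"claw":0,"slide":[0,0,2],"twist":0}]' | grep -E "eef|force"; python3 -m pendant '[{"claw":0,"slide":[0,0,1],"twist":0},{"claw":0,"slide":[0,0,2],"twist":0},{"claw":0,"slide":[0,0,2],"twist":0}]' | grep -E "eef|force"; done
```

```text
eef_pos: [0.4868, -0.3059, 0.065]
contact_force: [-0.4, 0.7, 0.5]
eef_pos: [0.4868, -0.3059, 0.063]
contact_force: [-0.4, -0.4, 0.5]
eef_pos: [0.487, -0.3061, 0.0613]
contact_force: [-0.1, 0.1, 1.4]
```

```bash
python3 -m pendant '[{"claw":0,"slide":[0,0,1],"twist":0},{"claw":0,"slide":[0,0,2],"twist":0},{"claw":0,"slide":[0,0,2],"twist":0}]' | grep -E "eef|force"; python3 -m pendant '[{"claw":0,"slide":[0,0,1],"twist":0},{"claw":0,"slide":[0,0,2],"twist":0},{"claw":0,"slide":[0,0,2],"twist":0}]' | grep -E "eef|force"
python3 - <<'E'
from h import *
s=snapshot('wrist')
im=s['img'][120:330,160:400,::-1]
cv2.imwrite('pics/w14.png',cv2.convertScaleAbs(cv2.resize(im,None,fx=3,fy=3,interpolation=cv2.INTER_CUBIC),alpha=2.))
E
```

```text
eef_pos: [0.487, -0.306, 0.0593]
contact_force: [-0.3, 0.4, 2.1]
eef_pos: [0.487, -0.3061, 0.0572]
contact_force: [-0.2, 0.4, 2.9]
```

View pics/w14.png

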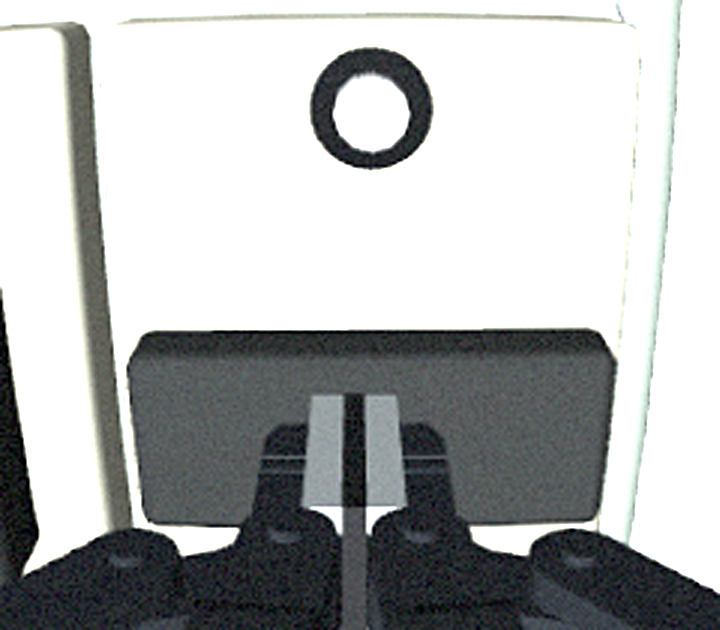

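Contact: force rises 1.4, 2.1, 2.9 N, which fits the spring starting near TCP z 0.0624. The stop should therefore be near 0.0525. I'll finish the press.

```bash
python3 -m pendant '[{"claw":0,"slide":[0,0,1],"twist":0},{"claw":0,"slide":[0,0,2],"twist":0},{"claw":0,"slide":[0,0,3],"twist":0},{"claw":0,"slide":[0,0,3.5],"twist":0}]' | grep -E "eef|force"; python3 -m pendant '[{"claw":0,"slide":[0,0,1],"twist":0},{"claw":0,"slide":[0,0,1.5],"twist":0},{"claw":0,"slide":[0,0,1.5],"twist":0}]' | grep -E "eef|force"
```

```text
eef_pos: [0.487, -0.306, 0.0537]
contact_force: [-1.1, -0.7, 3.9]
eef_pos: [0.487, -0.3061, 0.0527]
contact_force: [-1.8, 1.4, 5.8]
```

The bar was held at full depth (5.8 N). I'll retreat and check its pin.

```bash
python3 -m pendant '[{"claw":0,"slide":[0,0,-5],"twist":0},{"claw":0,"slide":[0,0,-15],"twist":0},{"claw":0,"slide":[0,0,-40],"twist":0},{"claw":0,"slide":[0,0,-55],"twist":0},{"claw":0,"slide":[0,0,-55],"twist":0}]'|grep -E "eef|force|time"
python3 - <<'E'
from h import *
o=get_obs();go([.449,-.122,.075],12,o)
s=snapshot('wrist'); cv2.imwrite('pics/w15.png',cv2.convertScaleAbs(s['img'][:,:,::-1],alpha=1.5))
E
```

```text
time_s: 18.25
eef_pos: [0.4893, -0.3072, 0.1109]
contact_force: [0.4, 0.3, 0.9]
pos [ 0.4893 -0.3072  0.1109] yaw 11.85 slide [  -1.6 -189.7   35. ] twist -0.003 F [0.41 0.33 0.86] gap -0.2 t 18.25
```

View pics/w15.png

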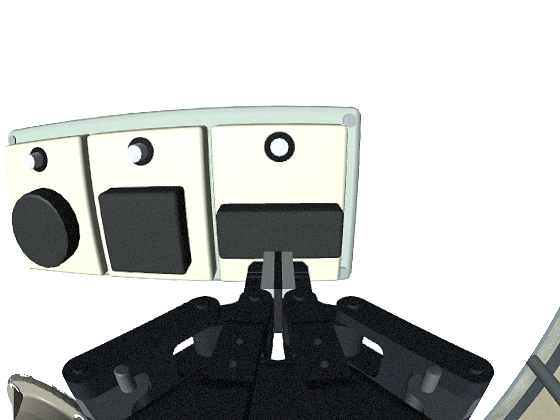

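```bash
python3 -m pendant '[{"claw":0,"slide":[-1,-38,0],"twist":0},{"claw":0,"slide":[-2,-76,0],"twist":0},{"claw":0,"slide":[-3,-114,0],"twist":0},{"claw":0,"slide":[-4,-152,0],"twist":0},{"claw":0,"slide":[-4,-188,0],"twist":0}]'|grep -E "eef|force|time";python3 -m pendant '[{"claw":0,"slide":[0,0,0],"twist":0},{"claw":0,"slide":[0,0,0],"twist":0}]'|grep -E "eef|force|time"
python3 - <<'E'
from h import *
o=get_obs();go([.447,-.120,.075],12,o)
s=snapshot('wrist'); cv2.imwrite('pics/w16.png',cv2.convertScaleAbs(s['img'][:,:,::-1],alpha=1.5))
s=snapshot('side'); im=s['img'][270:420,200:400,::-1]
cv2.imwrite(f'pics/p16.png',cv2.convertScaleAbs(cv2.resize(im,None,fx=4,fy=4,interpolation=cv2.INTER_CUBIC),alpha=1.3))
E
```

```text
time_s: 18.72
eef_pos: [0.4423, -0.1209, 0.1061]
contact_force: [-0.1, 1.6, -0.2]
time_s: 18.88
eef_pos: [0.4433, -0.1208, 0.1065]
contact_force: [0.3, -0.3, 0.1]
pos [ 0.4433 -0.1208  0.1065] yaw 12.12 slide [ 3.9  0.  31.5] twist 0.002 F [ 0.33 -0.26  0.14] gap -0.3 t 18.88
```

View pics/w16.png

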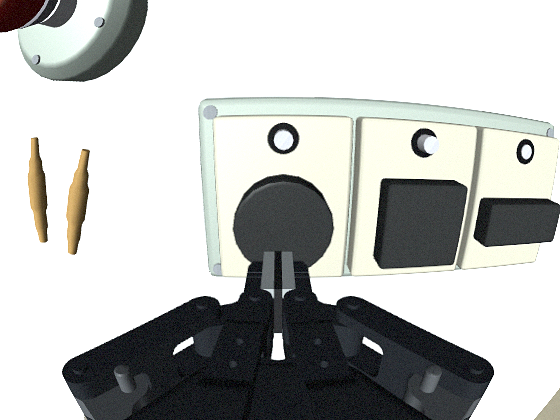

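View pics/p16.png

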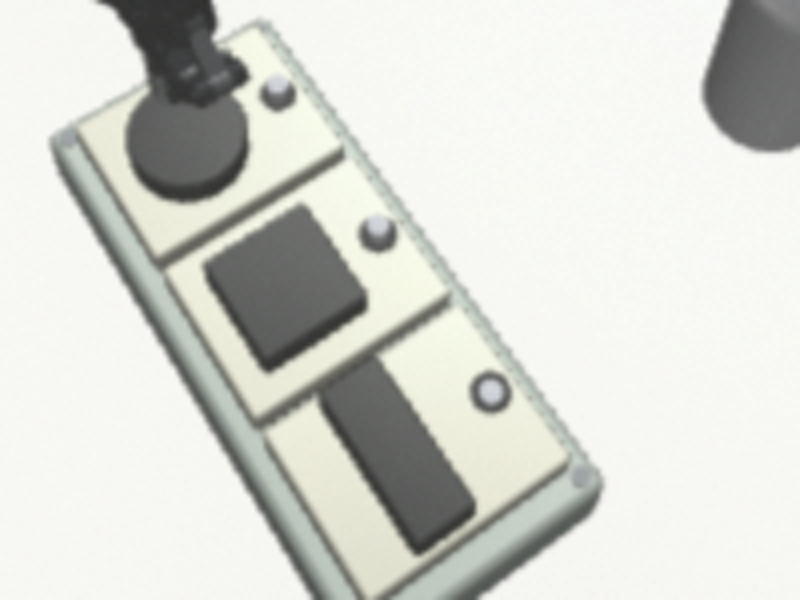

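The side view shows the bar's pin sunk (flush disc at (490,392)) and its key back up, while the other two pins still stand. Next I'll press the round key.

```bash
python3 -m pendant '[{"claw":0,"slide":[4,0,10],"twist":0},{"claw":0,"slide":[4,0,25],"twist":0},{"claw":0,"slide":[4,0,38],"twist":0},{"claw":0,"slide":[4,0,42],"twist":0},{"claw":0,"slide":[4,0,42],"twist":0}]'|grep -E "eef|force|time";python3 -m pendant '[{"claw":0,"slide":[0,0,2],"twist":0},{"claw":0,"slide":[0,0,5],"twist":0},{"claw":0,"slide":[0,0,8],"twist":0},{"claw":0,"slide":[0,0,9],"twist":0},{"claw":0,"slide":[0,0,9],"twist":0}]'|grep -E "eef|force|time"
```

```text
time_s: 19.4
eef_pos: [0.4473, -0.1227, 0.0635]
contact_force: [-0.4, 0.2, 0.7]
time_s: 19.82
eef_pos: [0.449, -0.1226, 0.0567]
contact_force: [0.0, -1.5, 2.9]
```

```bash
python3 -m pendant '[{"claw":0,"slide":[0,0,1],"twist":0},{"claw":0,"slide":[0,0,1.5],"twist":0},{"claw":0,"slide":[0,0,1.5],"twist":0},{"claw":0,"slide":[0,0,1.5],"twist":0}]'|grep -E "eef|force|time"
```

```text
time_s: 20.15
eef_pos: [0.449, -0.1225, 0.0552]
contact_force: [0.5, -2.9, 4.6]
```

```bash
python3 -m pendant '[{"claw":0,"slide":[0,0,0.5],"twist":0},{"claw":0,"slide":[0,0,0.5],"twist":0}]'|grep -E "eef|force|time"
```

```text
time_s: 20.32
eef_pos: [0.4489, -0.1223, 0.0545]
contact_force: [0.6, -3.4, 3.7]
```

```bash
python3 -m pendant '[{"claw":0,"slide":[0,0,1],"twist":0},{"claw":0,"slide":[0,0,2],"twist":0},{"claw":0,"slide":[0,0,2],"twist":0},{"claw":0,"slide":[0,0,2],"twist":0}]'|grep -E "eef|force|time"
```

```text
time_s: 20.65
eef_pos: [0.4489, -0.1223, 0.0526]
contact_force: [0.1, -3.2, 7.4]
```

```bash
python3 -m pendant '[{"claw":0,"slide":[0,0,-4],"twist":0},{"claw":0,"slide":[0,0,-12],"twist":0},{"claw":0,"slide":[0,0,-30],"twist":0},{"claw":0,"slide":[0,0,-50],"twist":0},{"claw":0,"slide":[0,0,-55],"twist":0}]'|grep -E "eef|force|time";python3 -m pendant '[{"claw":0,"slide":[0,25,0],"twist":0},{"claw":0,"slide":[0,60,0],"twist":0},{"claw":0,"slide":[0,95,0],"twist":0},{"claw":0,"slide":[0,95,0],"twist":0},{"claw":0,"slide":[0,95,0],"twist":0}]'|grep -E "eef|force|time"
python3 - <<'E'
from h import *
o=get_obs();go([.467,-.213,.065],12,o)
s=snapshot('wrist'); cv2.imwrite('pics/w17.png',cv2.convertScaleAbs(s['img'][:,:,::-1],alpha=1.5))
s=snapshot('side'); im=s['img'][270:420,200:400,::-1]
cv2.imwrite(f'pics/p17.png',cv2.convertScaleAbs(cv2.resize(im,None,fx=4,fy=4,interpolation=cv2.INTER_CUBIC),alpha=1.3))
E
```

```text
time_s: 21.07
eef_pos: [0.4488, -0.1211, 0.1092]
contact_force: [0.7, 0.1, 0.9]
time_s: 21.48
eef_pos: [0.4666, -0.216, 0.1062]
contact_force: [1.0, 1.0, -0.4]
pos [ 0.4666 -0.216   0.1062] yaw 11.63 slide [ 1.1 -2.8 41.2] twist -0.007 F [ 0.96  0.98 -0.38] gap 0.1 t 21.48
```

View pics/w17.png

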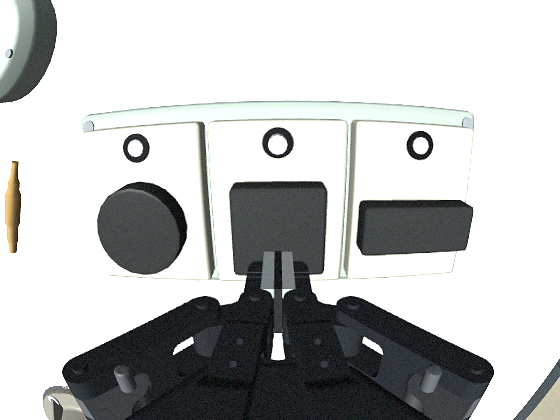

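View pics/p17.png

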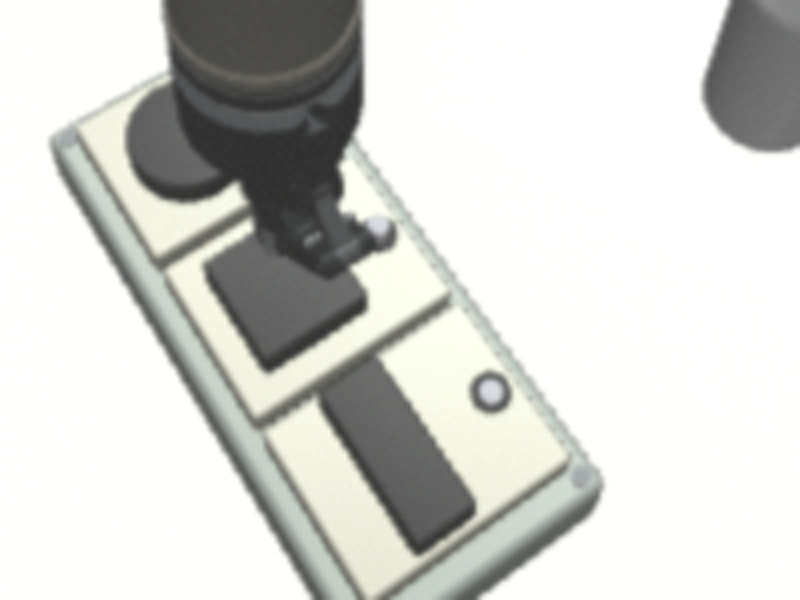

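The round pin at (136,148) is now sunk, looking the same as the bar's at (420,145), and both keys are up. Next is the square key.

```bash
python3 -m pendant '[{"claw":0,"slide":[0,-2,10],"twist":0},{"claw":0,"slide":[0,-2,25],"twist":0},{"claw":0,"slide":[0,-2,38],"twist":0},{"claw":0,"slide":[0,-2,41],"twist":0},{"claw":0,"slide":[0,-2,41],"twist":0}]'|grep -E "eef|force|time";python3 -m pendant '[{"claw":0,"slide":[0,0,3],"twist":0},{"claw":0,"slide":[0,0,6],"twist":0},{"claw":0,"slide":[0,0,9],"twist":0},{"claw":0,"slide":[0,0,11],"twist":0},{"claw":0,"slide":[0,0,11],"twist":0}]'|grep -E "eef|force|time"
```

```text
time_s: 22.0
eef_pos: [0.4661, -0.2112, 0.0648]
contact_force: [-0.3, -0.5, -0.5]
time_s: 22.42
eef_pos: [0.4681, -0.2126, 0.0555]
contact_force: [0.1, 1.8, 3.0]
```

```bash
python3 -m pendant '[{"claw":0,"slide":[0,0,1],"twist":0},{"claw":0,"slide":[0,0,2],"twist":0},{"claw":0,"slide":[0,0,3],"twist":0},{"claw":0,"slide":[0,0,3],"twist":0}]'|grep -E "eef|force|time"; python3 -m pendant '[{"claw":0,"slide":[0,0,0.3],"twist":0},{"claw":0,"slide":[0,0,0.3],"twist":0}]'|grep -E "eef|force|time"
```

```text
time_s: 22.75
eef_pos: [0.4681, -0.2127, 0.0527]
contact_force: [0.2, 2.5, 4.6]
time_s: 22.92
eef_pos: [0.4681, -0.2127, 0.0526]
contact_force: [0.5, 2.6, 8.2]
```

```bash
python3 -m pendant '[{"claw":0,"slide":[0,0,-4],"twist":0},{"claw":0,"slide":[0,0,-12],"twist":0},{"claw":0,"slide":[0,0,-40],"twist":0},{"claw":0,"slide":[0,0,-80],"twist":0},{"claw":0,"slide":[0,0,-110],"twist":0}]'|grep -E "eef|force|time";python3 -m pendant '[{"claw":0,"slide":[0,40,0],"twist":0},{"claw":0,"slide":[0,80,0],"twist":0},{"claw":0,"slide":[0,120,0],"twist":0},{"claw":0,"slide":[0,160,0],"twist":0},{"claw":0,"slide":[0,200,0],"twist":0}]'|grep -E "eef|force|time"; python3 -m pendant '[{"claw":0,"slide":[0,0,0],"twist":0},{"claw":0,"slide":[0,0,0],"twist":0}]'|grep -E "eef|force|time";python3 - <<'E'
from h import *
for n in ['side','top']:
    s=snapshot(n); cv2.imwrite(f'pics/f{n}.png',cv2.convertScaleAbs(s['img'][:,:,::-1],alpha=1.4))
    if n=='side':
        cv2.imwrite(f'pics/fz.png',cv2.convertScaleAbs(cv2.resize(s['img'][270:420,200:400,::-1],None,fx=4,fy=4,interpolation=cv2.INTER_CUBIC),alpha=1.3))
    hsv=cv2.cvtColor(s['img'],cv2.COLOR_RGB2HSV)
    red=((hsv[...,0]<7)|(hsv[...,0]>172))&(hsv[...,1]>90)
    m,l,st,ce=cv2.connectedComponentsWithStats(red.astype(np.uint8))
    for i in range(1,m):
        if st[i,4]>100: print(n,st[i],ce[i])
E
```

```text
time_s: 23.33
eef_pos: [0.4667, -0.214, 0.1639]
contact_force: [1.3, -1.0, 0.2]
time_s: 23.75
eef_pos: [0.5071, -0.4116, 0.162]
contact_force: [0.7, -0.7, 0.1]
time_s: 23.92
eef_pos: [0.5062, -0.4124, 0.1609]
contact_force: [0.9, 0.2, 0.7]
side [164 161  24  22 363] [174.68044077 170.9338843 ]
side [260 194  22  17 250] [269.916 201.728]
top [252 202  28  28 522] [265.66666667 215.70306513]
top [140 290  35  34 807] [156.97769517 306.42750929]
```

View pics/fz.png

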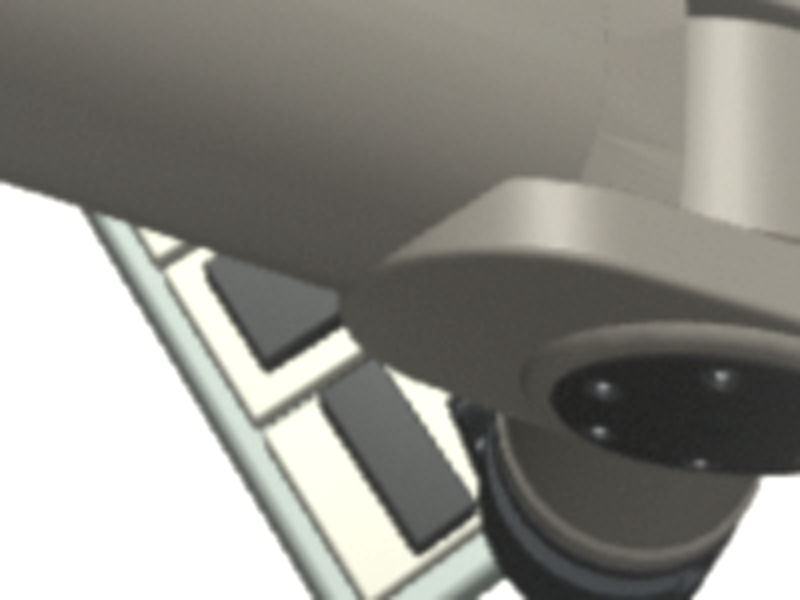

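View pics/ftop.png

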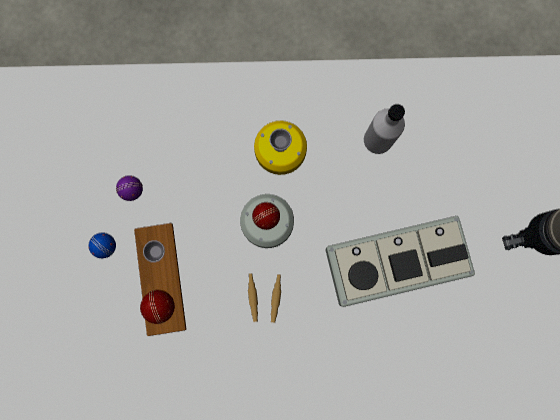

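Run:
```python
from h import *
s=snapshot('wrist'); a=cv2.convertScaleAbs(s['img'][:,:,::-1],alpha=1.4)
cv2.imwrite('pics/fw.png',a)
s=snapshot('top');cv2.imwrite('pics/fzt.png',cv2.convertScaleAbs(cv2.resize(s['img'][200:320,310:490,::-1],None,fx=4,fy=4,interpolation=cv2.INTER_CUBIC),alpha=1.5))
```

```text
(no output)
```

View pics/fw.png

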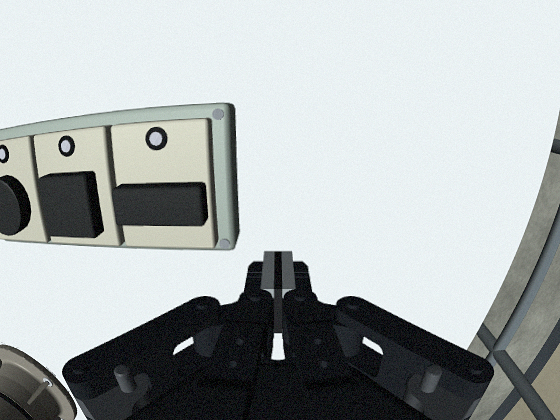

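View pics/fzt.png

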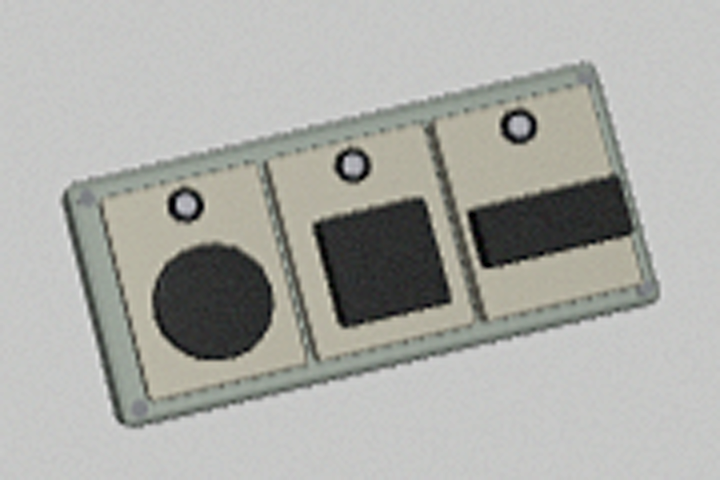

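In the wrist view all three pins sit flat in their rings, at (3,153), (67,146) and (156,139), and all keys are up. The ball is in the cup and the arm is clear, so I'll hand in.

```bash
python3 -c "
from station import *
print(finish_job(), get_obs()['time_s'])"
```

```text
the job is handed in; nothing more can be done
the job is handed in; nothing more can be done
```

I set the small red ball in the white tosser's cup and let go of it. I then pressed the bar, round and square keys in that order, and handed the job in at about 24 s of robot time. No verdict was reported, so what follows is from my own last checks.

- **Ball:** in the top view it still sits within about 2 mm of the predicted seat, and it did not shift during the presses. The side view put it farther off (about 8 mm), but there the ball's shadowed lower part was missed in the colour mask.
- **Keys and pins:** each key was pressed about 9.7 mm, with 5 to 8 N at the end. In the last wrist and top views all three pins look sunk and all three keys look up.
- **Larger ball, bails and bottle:** in the last top view they look where they were at the start.
- **Arm:** it stood clear of everything when I handed in.

**Disagreement:** the closed fingertips touched the keys with the measured TCP about 20 mm lower than the stated geometry implies. My first try at the bar key therefore met no contact. I stepped down under force watch until the spring force appeared, and used that contact height for all three keys.

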